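# Set wheel-bearing preload with a click wrench

### The job

Set the bearing preload on the trailer hub: take the click wrench out of its tray, seat its tang socket in the slots of the axle nut and tighten the nut clockwise until the handle breaks over at the set torque. Stop there so that the bearing is not overtightened, then take the wrench off without backing the nut off, and lay it back in its tray as you found it. Leave the other things on the bench where they are.

Things in the scene. Friction and masses are not known exactly. Their poses are not given: they have to be found in the camera images.
- nut_top (a point): Centre of the top face of the axle nut, on top of the trailer hub, 92 mm above the bench: a round slotted steel nut, 42 mm across, 12 mm high. z up; the axes turn with the nut. Six slots, 8 mm wide, run from the rim in to 14 mm from the centre, over the nut's whole height, centred on the directions 0, 60, 120 ... degrees from this x axis.
- nut_foot (a point): Centre of the nut's underside, on the hub's axis. The hub is fixed: 124 mm flange, its top 46 mm above the bench, with five studs up to 72 mm, 49 mm from the axis, on a 136 mm square plate. Clockwise from above, nut and washer first run down against about 0.8 N m by an unknown 0.15 to 0.65 rad; then the bearing takes up and the torque climbs.
- axle_nut (a joint): Preload turn (rad): the nut's clockwise turn since the bearing took up; 0 to 0.04 before. From there the torque climbs from 1.25 N m by 2.5 N m per rad; the wrench clicks at about 0.28 to 0.38. Under 0.2 the nut is loose, over 0.45 the bearing is overtightened. It stays as left, but a tight nut starts to turn back with only about 0.4 N m.
- socket_tip (a point): The click wrench (loose, 0.7 kg, 270 mm long): point on its socket's axis, level with the tang tips; z up, handle along -x. Six tangs (6.4 mm wide, tapered tips, 15.5 to 20.5 mm from the axis, 9 mm long) at 0, 60, 120 ... degrees from x. Seated, the socket's face (45 mm across) rests on the nut, tips 9 mm below its top, with about 0.05 rad of play either way.
- break_pin (a point): Centre of the upright break-over pin in the wrench's head, 30 mm from the socket's axis towards the handle, 52 mm above the tang tips; axes as socket_tip. Head and handle are 24 mm high, from 40 to 64 mm above the tang tips, with nothing below but the socket.
- break_over (a joint): Break-over hinge of the wrench (rad). A preloaded spring keeps it at 0 (straight) until the handle is pulled clockwise with about 1.65 N m at the pin (13 N at the grip, 2 N m on the nut). Then the handle swings clockwise past the head at nearly the same torque, to a dead stop at 0.2, past which the nut takes the full pull. Unloaded, it springs back straight.
- wrench_grip (a point): Middle of the place to grip on the wrench's black rubber handle, on its centre line: 160 mm from the socket's axis, 52 mm above the tang tips. The handle there is 26 mm wide with flat upright sides, 24 mm high, free to grip 25 mm either way along it. x points along the handle to the head, z up. Its weight is centred 60 mm from here towards the head: let go on the nut, it tips.
- tray_nest (a point): The wrench's grey moulded tray (310 x 96 mm, rim 18 mm high, fixed): middle of the floor, 6 mm above the bench, of the round nest (inner radius 27 mm, wall 24 mm above the bench) for the socket. z up, tray along -x. A 14 mm square boss stands in it, inside the tangs, and carries the socket's face: the tang tips lie 0.5 mm above this point, socket axis here (within 2 mm), handle along -x.
- tray_saddle (a point): Top of the tray's saddle, 208 mm from tray_nest along -x, 46 mm above the bench, 16 mm long: carries the end of the handle between two cheeks 33 mm apart that rise to 57 mm above the bench. Axes as tray_nest.
- grease_tin: Bystander: grease tin 75 mm across, 60 mm high, origin under its centre.
- old_bearing: Bystander: ball bearing 62 mm across, 16 mm high, lying flat, origin under its centre.
- tape_measure: Bystander: tape measure 34 x 79 x 64 mm, standing on the bench to the left.

How it is judged:
By the outcome, as a careful person would: the job done as asked, in the order asked, and still so for the second after the job is handed in, with the robot touching nothing.
It also fails if it takes over 64 s, if anything falls off the work surface, if the arm or the gripper's body presses on something with over 40 N, if the wrist force passes 120 N, or if a joint passes its speed limit or range.

### The arm

A 6-joint arm with a two-finger parallel gripper is mounted at the origin on a cart in front of the work surface, level with it; the furniture and walls round the work are solid. World frame = base frame: x ahead of the robot, y to its left, z up, the work surface at z = 0. Lengths are in m, angles in rad, forces in N, time in s.
With the tool pointing down it reaches from about 0.35 to 0.875 m from the base axis. Payload 4.2 kg.
Tool frame: the origin (TCP) lies at the very end of the fingers, on their centre line; the grasp point (between the pads) lies 19 mm behind it (robot.tcp_to_grasp is the distance from the TCP to the grasp point, in m); z points along the fingers, y is the line along which they close (so a half turn about z gives the same grasp; the last joint's range is limited). The gripper opens to 87 mm and grips with 3 to 60 N. Pads are 19 mm wide; open, the fingers measure 117 mm over their backs; the gripper's body (75 mm by 190 mm) begins 51 mm behind the grasp point.
Start: joints at [-1, 0.385, 0.008, 0, -1.194, -0.259], TCP at [0.192, -0.595, 0.223] pointing down, gripper open.
Joint ranges: [-3.14, 3.14], [-1.21, 2.06], [-1.07, 1.41], [-3.16, 2.05], [-2.99, -0.16], [-3.1, 3.1]. Speed limits (rad/s): [2.79, 2.79, 3.14, 3.14, 3.14, 3.14].

### API

Orientations are given as a unit quaternion [x, y, z, w].
In Python, from plant import monitor, eyes, robot, models gives the robot as it stands.
- The arm moves only by the shell command python3 -m inch 'ROWS'. ROWS is JSON, a list of rows, each an object of numbers: "x", "y", "z": the shift along the world's x, y, z in mm; "ax", "ay", "az": the turn, a rotation vector about the world's x, y, z in rad; "fingers": the opening, from 0 (shut) to 1 (fully open). A call has 1 to 8 rows; each row is the pose to reach, as a shift and turn from the pose commanded when the call began; what a row does not reach only later rows make up. A row lasts 1/12 s, in which the tool goes at most 41.7 mm and 7.16 degrees, less where a joint would pass 70% of its speed; a pose out of reach is approached as far as the arm can. A call with a gripper value outside its range is refused whole. The fingers move at their own pace and stop on an object; the grip force is fixed at half the most. Time passes only in rows, so rows that repeat a pose let the fingers close. It gives the time, the measured TCP pose, the force, the opening and the grip force at its end, in the units of the state.
- monitor.observe(): the state, without advancing time (a new reading comes with each control period).
- eyes.read_camera(name): name is "scene" or "top"; returns a dict with "pixels" (480x640x3 uint8, red, green, blue), "mtx" (3x3 intrinsics, pixels), "rvec" (rotation vector, rad) and "tvec" (3), from world to camera coordinates, as OpenCV has them. Camera axes: x right, y down, z forward; pixel columns grow to the right and rows downward; lengths in m; the calibration is good to about 2 mm. A picture is of the moment at which its call begins. There is no depth.
- robot.hand_in(): hands the job in; it is judged then, once.
Trained networks look in the newest picture that a camera, given by its name, has taken for a name from the list of things; names that differ only in an ending like _2 or _b are one class to them, and where a whole thing is asked for, a point or a joint stands for the part that bears it (a point fixed in the world has none). Each returns a list of dicts, best first, with "conf" (0 to 1); they miss things now and then, are a little off and sometimes report something else, mostly with a low value. They report only what shows in the picture. A call takes as long as a camera call.
- models.spot_in(thing, camera): "box" ([centre column, centre row, width, height] in pixels, round what is visible of it).
The state is a dict: "time_s": time; "qpos": joint angles; "qvel": joint speeds; "joint_torque": joint torques, N m; "ee_pos": TCP position; "eef_rot": TCP orientation; "ft_force": force on the tool from outside, world axes, zero at the start; "wrist_torque": the same for the moment, N m; "width": finger opening in m; "grip_force": force on a finger pad.
Only numpy, scipy, OpenCV 4.12 (cv2) and the standard library are available. Lean on these libraries where they do the work, as an engineer would, in place of code of your own. Each camera call takes 0.05 s, during which the arm holds its last target. There are 200 camera calls.

## Working session

There is one attempt and no reset: what is moved stays moved. The work goes in short steps, Python scripts to look and compute and a shell command to move; the robot and the scene stay as the last step left them, time stands still between calls to the robot, and variables do not carry over. Pictures are saved under pics/ and viewed, at most 10 in all, crops included, and the job is handed in when it is done.

```bash
mkdir -p pics; ls
cat > h.py <<'E'
import numpy as np, cv2
from plant import monitor, eyes, robot, models
def cam(n):
    c=eyes.read_camera(n); c={k:np.array(v) for k,v in c.items()}
    c['R']=cv2.Rodrigues(c['rvec'].astype(float))[0]; return c
def w(c,u,v,z):
    d=np.linalg.solve(c['mtx'],[u,v,1]); d=c['R'].T@d; o=-c['R'].T@c['tvec'].ravel()
    return o+d*(z-o[2])/d[2]
def px(c,P):
    return cv2.projectPoints(np.array(P,float).reshape(-1,3),c['rvec'].astype(float),c['tvec'].astype(float),c['mtx'].astype(float),None)[0].reshape(-1,2)
def save(c,f): cv2.imwrite('pics/'+f,cv2.cvtColor(c['pixels'].astype(np.uint8),cv2.COLOR_RGB2BGR))
E
python3 - <<'E'
from h import *
for n in ('top','scene'):
    c=cam(n); save(c,n+'0.png'); print(n,-c['R'].T@c['tvec'].ravel())
    for t,z in (('nut_top',.092),('socket_tip',.07),('break_pin',.07),('wrench_grip',.07),('tray_nest',.02),('tray_saddle',.046),('grease_tin',.06),('old_bearing',.016),('tape_measure',.06)):
        for r in models.spot_in(t,n)[:2]: print(t,r['conf'],np.round(r['box'],1),np.round(w(c,r['box'][0],r['box'][1],z),4))
print(monitor.observe())
E
```

```text
pics
top [ 0.24422599 -0.03967198  1.44948747]
nut_top 0.54 [275.4 200.2  15.2   9.7] [0.6389 0.1374 0.092 ]
socket_tip 0.9 [406.8 295.1  99.   35.9] [ 0.4268 -0.2253  0.07  ]
break_pin 0.8 [408.9 296.8 101.1  33.9] [ 0.423 -0.231  0.07 ]
wrench_grip 0.55 [420.2 299.4  73.7  25. ] [ 0.4192 -0.2602  0.07  ]
tray_nest 0.67 [403.4 296.9 119.4  71.1] [ 0.4278 -0.2234  0.02  ]
tray_nest 0.61 [221.8 259.6  22.1  20.3] [0.48   0.2708 0.02  ]
tray_saddle 0.91 [402.4 297.5 114.7  71.6] [ 0.4226 -0.2176  0.046 ]
grease_tin 0.93 [212.7 232.5  31.6  28.4] [0.5434 0.2963 0.06  ]
grease_tin 0.28 [403.5 297.2 120.2  69.1] [ 0.4219 -0.2186  0.06  ]
old_bearing 0.85 [221.7 259.8  22.7  20.1] [0.4801 0.2719 0.016 ]
tape_measure 0.82 [190.2 287.5  31.5  19.7] [0.3924 0.3335 0.06  ]
scene [-0.30256444  0.77466993  0.92741402]
nut_top 0.63 [234.7 248.8  15.5  13.3] [0.6272 0.1488 0.092 ]
nut_top 0.59 [403.3 238.1  86.   47.3] [ 0.3859 -0.1611  0.092 ]
socket_tip 0.56 [403.1 237.7  87.6  53.8] [ 0.4054 -0.1867  0.07  ]
socket_tip 0.35 [235.1 336.1  31.5  28.1] [0.4234 0.3064 0.07  ]
break_pin 0.56 [402.8 
[... 575 characters left out ...]
  ]
{'time_s': 1.0, 'qpos': array([-1.00038940e+00,  3.84715951e-01,  7.90192633e-03, -6.75191827e-06,
       -1.19398943e+00, -2.58588563e-01]), 'qvel': array([ 0.00127845, -0.00093897,  0.00087822, -0.00103818, -0.00038101,
       -0.00137533]), 'joint_torque': array([-3.25699393e-04, -3.90475202e+01,  1.87626600e+01,  4.22450960e+00,
        1.55126816e-02, -1.55719755e-05]), 'ee_pos': array([ 0.1917586 , -0.59483855,  0.22254019]), 'eef_rot': array([-1.55277088e-01,  9.87870956e-01,  4.52498613e-06,  1.43858423e-06]), 'ft_force': array([-0.67193077,  0.13568397, -1.01019738]), 'wrist_torque': array([ 0.00678961, -0.01750914, -0.00038141]), 'grip_force': 0.0, 'width': 0.08732601177488156}
```

View pics/top0.png

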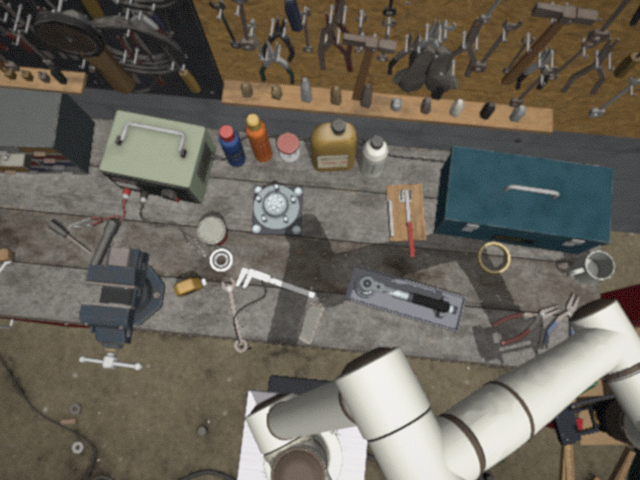

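View pics/scene0.png

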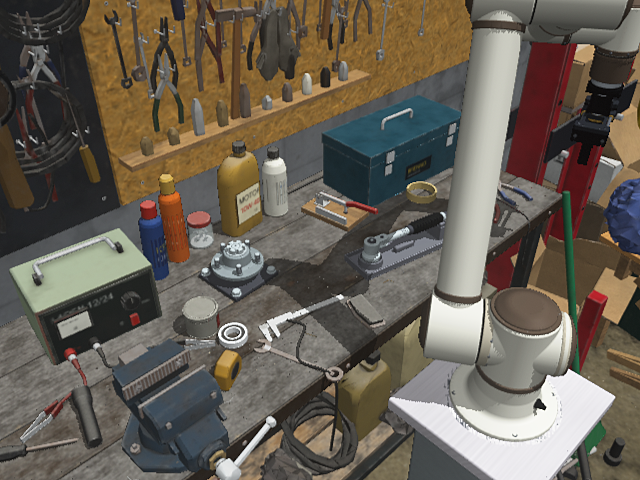

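Run:
```python
import cv2, numpy as np
t=cv2.imread('pics/top0.png'); s=cv2.imread('pics/scene0.png')
def cr(i,x,y,w,h,W,H): return cv2.resize(i[y:y+h,x:x+w],(W,H),interpolation=cv2.INTER_CUBIC)
a=np.hstack([cr(t,343,262,130,70,780,420)])
cv2.imwrite('pics/c1.png',a)
b=np.hstack([cr(t,255,180,40,45,400,450),cr(s,215,225,40,45,400,450)])
cv2.imwrite('pics/c2.png',b)
```

```text
(no output)
```

View pics/c1.png

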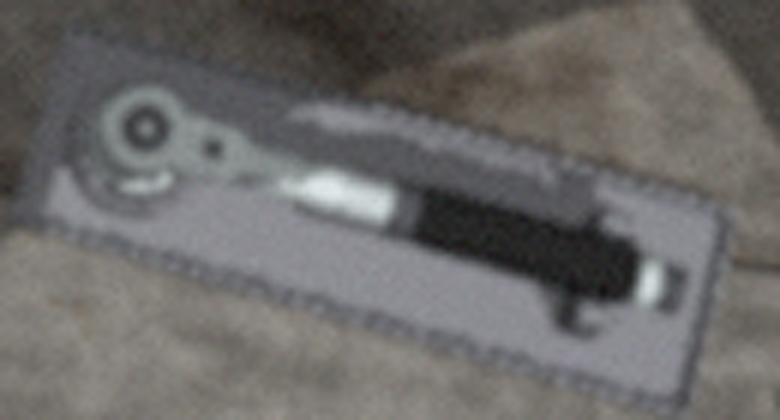

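View pics/c2.png

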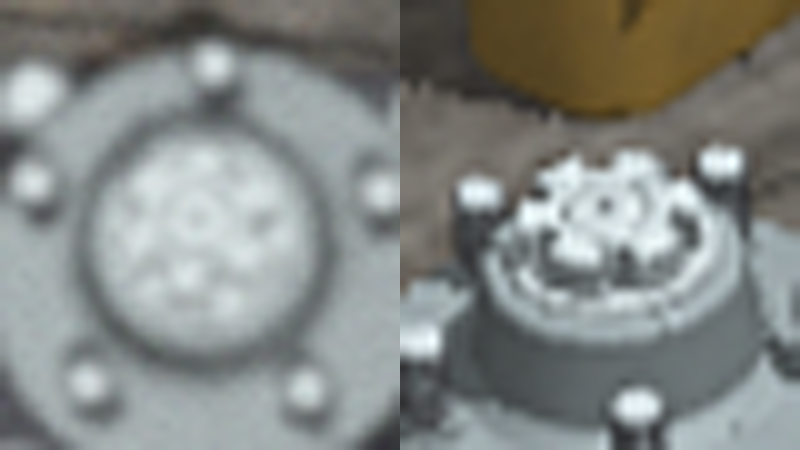

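```bash
cat > a.py <<'E'
from h import *
t=cam('top'); s=cam('scene')
H=w(t,367.3,283.2,.0705);P=w(t,378.5,286.8,.0705);Eb=w(t,449.2,307,.0585)
print('head',H,'pin',P,'end',Eb,'ang',np.degrees(np.arctan2(*(Eb-H)[1::-1])),np.linalg.norm((Eb-H)[:2]),np.linalg.norm((P-H)[:2]))
n1=w(t,274.8,201.7,.092);n2=w(s,235.5,245.5,.092);print('nut',n1,n2)
def rect(c,x,y,z,half,N):
    g=np.linspace(half,-half,N); X,Y=np.meshgrid(x+g,y+g,indexing='ij')  # up=+x, left=+y
    p=px(c,np.stack([X,Y,np.full_like(X,z)],-1)).astype(np.float32).reshape(N,N,2)
    return cv2.remap(c['pixels'].astype(np.uint8),p[...,0].copy(),p[...,1].copy(),cv2.INTER_CUBIC)[...,::-1]
a=np.hstack([rect(t,*n1[:2],.092,.035,390),rect(s,*n2[:2],.092,.035,390)])
cv2.imwrite('pics/nut.png',a)
for c,n in((t,n1),(s,n2)):
  g=c['pixels'].astype(float).mean(2).astype(np.float32)
  best=[]
  for dx in np.arange(-4,4.1,1)/1e3:
   for dy in np.arange(-4,4.1,1)/1e3:
    th=np.radians(np.arange(0,360,3)); f=0
    for r in(.0155,.017,.0185):
      p=px(c,np.stack([n[0]+dx+r*np.cos(th),n[1]+dy+r*np.sin(th),0*th+.092],-1)).astype(np.float32)
      v=cv2.remap(g,p[:,0],p[:,1],cv2.INTER_CUBIC).ravel(); f=f+np.mean(v*np.exp(-6j*th))
    best.append((abs(f),dx*1e3,dy*1e3,np.degrees(np.angle(-f))/6*-1%60))
  for b in sorted(best)[::-1][:6]: print(np.round(b,1))
E
python3 a.py
```

```text
head [ 0.44738581 -0.12192608  0.0705    ] pin [ 0.44093026 -0.15137189  0.0705    ] end [ 0.40844518 -0.33754582  0.0585    ] ang -100.23719340243645 0.21910783521928748 0.03014514596036625
nut [0.63470175 0.13843037 0.092     ] [0.63596185 0.13975761 0.092     ]
[27.9  1.   2.  28. ]
[27.   1.   1.  27.8]
[26.6  2.   2.  27.8]
[25.9  2.   1.  27.5]
[25.3  1.   3.  28.1]
[25.2  0.   2.  28.1]
[95.3  1.  -1.  29.1]
[94.1  2.  -1.  29.3]
[93.8  1.   0.  29.1]
[90.8  2.   0.  29.2]
[87.9  0.   0.  29. ]
[87.7  0.  -1.  28.8]
```

View pics/nut.png

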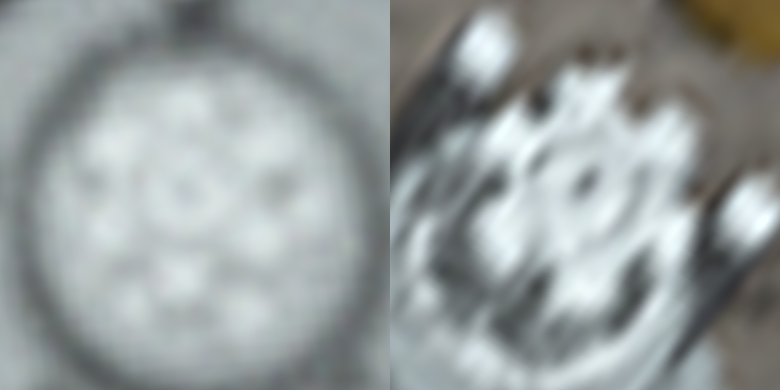

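```bash
cat > b.py <<'E'
from h import *
t=cam('top'); s=cam('scene')
H=np.array([.4474,-.1219]);a=np.radians(-100.2);d=np.array([np.cos(a),np.sin(a)]);n=np.array([-d[1],d[0]])
def strip(c,z):
    u=np.arange(-.04,.26,.0004);v=np.arange(.05,-.05,-.0004)
    V,U=np.meshgrid(v,u,indexing='ij');X=H+U[...,None]*d+V[...,None]*n
    p=px(c,np.dstack([X,np.full(U.shape,z)])).astype(np.float32).reshape(*U.shape,2)
    im=cv2.remap(c['pixels'].astype(np.uint8),p[...,0].copy(),p[...,1].copy(),cv2.INTER_CUBIC)[...,::-1].copy()
    im[125,::6]=(0,0,255); im[::4,100]=(0,0,255); im[::4,100+400]=(0,255,0);im[::4,175]=(255,255,0); return im
cv2.imwrite('pics/strip.png',np.vstack([strip(t,.0705),strip(s,.0705)]))
print('bottle base',w(s,238,212,0),w(s,220,208,0),w(s,258,205,0),'cap top',[w(t,338,127,z) for z in(.2,.25)])
b=w(s,238,212,0); print([ (z,px(s,[b[0]+.02,b[1],z])) for z in(.15,.2,.25,.3)])
E
python3 b.py
```

```text
bottle base [ 8.58004900e-01 -3.00835388e-02  1.11022302e-16] [ 0.90905482 -0.00626596  0.        ] [ 0.84711957 -0.09250757  0.        ] cap top [array([ 0.81096228, -0.00913978,  0.2       ]), array([ 0.78828353, -0.01036157,  0.25      ])]
[(0.15, array([[228.79141787, 161.6487457 ]])), (0.2, array([[227.0720757 , 144.62345389]])), (0.25, array([[225.2865757, 126.9430532]])), (0.3, array([[223.43102448, 108.5689904 ]]))]
```

View pics/strip.png

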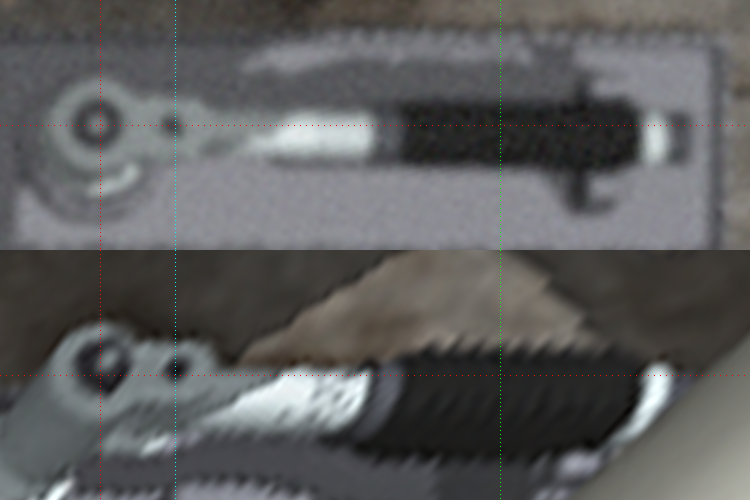

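```bash
python3 -m inch '[{"x":28,"y":41,"az":0.12},{"x":53,"y":77,"az":0.24},{"x":77,"y":112,"az":0.36},{"x":101,"y":148,"az":0.48},{"x":126,"y":184,"az":0.6},{"x":150,"y":219,"az":0.72},{"x":175,"y":255,"az":0.84},{"x":199,"y":290,"az":0.96}]'
python3 -m inch '[{"x":22,"y":30,"az":0.1},{"x":31,"y":45.5,"az":0.103,"z":-30},{"x":31,"y":45.5,"az":0.103,"z":-60},{"x":31,"y":45.5,"az":0.103,"z":-90},{"x":31,"y":45.5,"az":0.103,"z":-90}]'
```

```text
schema error: expected keys x, y, z, ax, ay, az, fingers
schema error: expected keys x, y, z, ax, ay, az, fingers
```

```bash
python3 -m inch '[{"x":28,"y":41,"z":0,"ax":0,"ay":0,"az":0.12,"fingers":0.75},{"x":53,"y":77,"z":0,"ax":0,"ay":0,"az":0.24,"fingers":0.75},{"x":77,"y":112,"z":0,"ax":0,"ay":0,"az":0.36,"fingers":0.75},{"x":101,"y":146,"z":0,"ax":0,"ay":0,"az":0.48,"fingers":0.75},{"x":124,"y":180,"z":0,"ax":0,"ay":0,"az":0.6,"fingers":0.75},{"x":147,"y":214,"z":0,"ax":0,"ay":0,"az":0.72,"fingers":0.75},{"x":170,"y":248,"z":0,"ax":0,"ay":0,"az":0.84,"fingers":0.75},{"x":193,"y":282,"z":0,"ax":0,"ay":0,"az":0.96,"fingers":0.75}]'
python3 -m inch '[{"x":20,"y":30,"z":0,"ax":0,"ay":0,"az":0.1,"fingers":0.75},{"x":37,"y":53.5,"z":-30,"ax":0,"ay":0,"az":0.103,"fingers":0.75},{"x":37,"y":53.5,"z":-60,"ax":0,"ay":0,"az":0.103,"fingers":0.75},{"x":37,"y":53.5,"z":-90,"ax":0,"ay":0,"az":0.103,"fingers":0.75},{"x":37,"y":53.5,"z":-90,"ax":0,"ay":0,"az":0.103,"fingers":0.75}]'
```

```text
time_s: 1.87
ee_pos: [0.3808, -0.318, 0.223]
eef_rot: [-0.596, 0.803, -0.0, 0.0]
ft_force: [0.3, -0.9, 0.1]
width: 0.0656
grip_force: 0.0
time_s: 2.28
ee_pos: [0.4134, -0.264, 0.1275]
eef_rot: [-0.635, 0.773, 0.005, -0.003]
ft_force: [-0.7, -1.1, -1.7]
width: 0.0654
grip_force: 0.0
```

```bash
python3 -m inch '[{"x":0,"y":0,"z":0,"ax":0,"ay":0,"az":0,"fingers":0.75},{"x":0,"y":0,"z":-30,"ax":0,"ay":0,"az":0,"fingers":0.75},{"x":0,"y":0,"z":-30,"ax":0,"ay":0,"az":0,"fingers":0.75}]'
python3 - <<'E'
from h import *
from scipy.spatial.transform import Rotation as R
o=monitor.observe();m=R.from_quat(o['eef_rot']).as_matrix();print(o['ee_pos'],m[:,2],np.degrees(np.arctan2(m[1,1],m[0,1])))
s=cam('scene');c=s['pixels'].astype(np.uint8)[170:290,320:480,::-1]
cv2.imwrite('pics/s1.png',cv2.resize(c,(800,600),interpolation=cv2.INTER_CUBIC))
E
```

```text
time_s: 2.53
ee_pos: [0.4157, -0.2661, 0.1012]
eef_rot: [-0.634, 0.773, 0.002, -0.001]
ft_force: [-1.4, -0.5, -0.6]
width: 0.0649
grip_force: 0.0
[ 0.4157422  -0.26609195  0.10123856] [-0.00326804  0.00167838 -0.99999325] 168.67561340862008
```

View pics/s1.png

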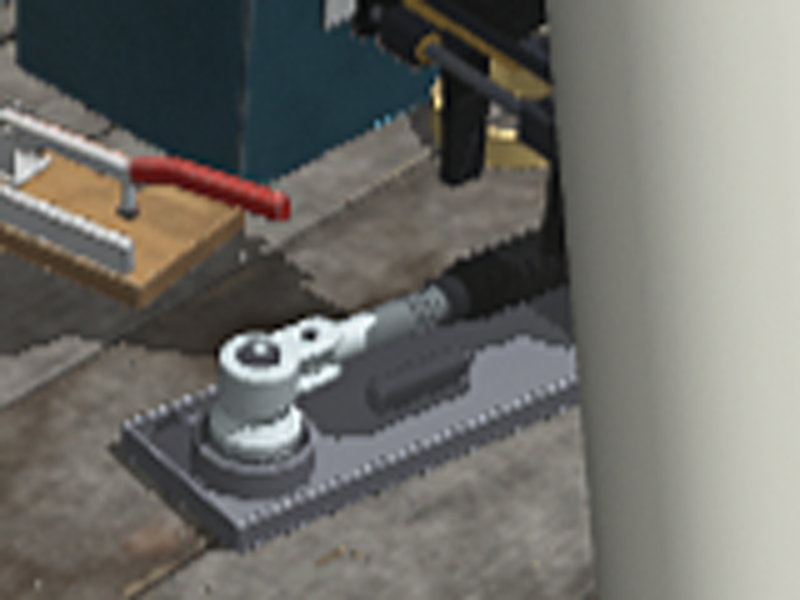

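```bash
python3 -m inch '[{"x":6,"y":7,"z":-20,"ax":0,"ay":0,"az":0,"fingers":0.75},{"x":6,"y":7,"z":-42,"ax":0,"ay":0,"az":0,"fingers":0.75},{"x":6,"y":7,"z":-61,"ax":0,"ay":0,"az":0,"fingers":0.75},{"x":6,"y":7,"z":-61,"ax":0,"ay":0,"az":0,"fingers":0.75},{"x":6,"y":7,"z":-61,"ax":0,"ay":0,"az":0,"fingers":0.75}]'
```

```text
time_s: 3.0
ee_pos: [0.4239, -0.26, 0.043]
eef_rot: [-0.635, 0.773, -0.001, 0.0]
ft_force: [-0.2, -0.0, 0.7]
width: 0.0653
grip_force: 0.0
```

```bash
python3 -m inch '[{"x":-1.5,"y":0.5,"z":-3,"ax":0,"ay":0,"az":0,"fingers":0.75},{"x":-1.5,"y":0.5,"z":-3,"ax":0,"ay":0,"az":0,"fingers":0.3},{"x":-1.5,"y":0.5,"z":-3,"ax":0,"ay":0,"az":0,"fingers":0.2},{"x":-1.5,"y":0.5,"z":-3,"ax":0,"ay":0,"az":0,"fingers":0},{"x":-1.5,"y":0.5,"z":-3,"ax":0,"ay":0,"az":0,"fingers":0},{"x":-1.5,"y":0.5,"z":-3,"ax":0,"ay":0,"az":0,"fingers":0}]'
python3 -m inch '[{"x":0,"y":0,"z":0,"ax":0,"ay":0,"az":0,"fingers":0},{"x":0,"y":0,"z":0,"ax":0,"ay":0,"az":0,"fingers":0},{"x":0,"y":0,"z":0,"ax":0,"ay":0,"az":0,"fingers":0}]'
```

```text
time_s: 3.5
ee_pos: [0.4217, -0.2589, 0.0389]
eef_rot: [-0.635, 0.773, -0.0, 0.0]
ft_force: [-0.2, 0.7, -0.1]
width: 0.0396
grip_force: 0.0
time_s: 3.75
ee_pos: [0.4219, -0.2589, 0.0386]
eef_rot: [-0.635, 0.773, -0.0, 0.0]
ft_force: [1.2, 0.4, 0.6]
width: 0.0257
grip_force: 30.0
```

```bash
python3 -m inch '[{"x":0,"y":0,"z":8,"ax":0,"ay":0,"az":0,"fingers":0},{"x":0,"y":0,"z":20,"ax":0,"ay":0,"az":0,"fingers":0},{"x":0,"y":0,"z":35,"ax":0,"ay":0,"az":0,"fingers":0},{"x":0,"y":0,"z":55,"ax":0,"ay":0,"az":0,"fingers":0},{"x":0,"y":0,"z":75,"ax":0,"ay":0,"az":0,"fingers":0},{"x":0,"y":0,"z":95,"ax":0,"ay":0,"az":0,"fingers":0},{"x":0,"y":0,"z":112,"ax":0,"ay":0,"az":0,"fingers":0},{"x":0,"y":0,"z":112,"ax":0,"ay":0,"az":0,"fingers":0}]'
python3 - <<'E'
from h import *
from scipy.spatial.transform import Rotation as R
o=monitor.observe();m=R.from_quat(o['eef_rot']).as_matrix();print(o['ee_pos'],m[:,2],np.degrees(np.arctan2(m[1,1],m[0,1])),o['wrist_torque'],o['ft_force'])
s=cam('scene');t=cam('top');c=s['pixels'].astype(np.uint8)[150:270,320:480,::-1]
d=t['pixels'].astype(np.uint8)[250:340,340:460,::-1]
cv2.imwrite('pics/s2.png',np.hstack([cv2.resize(c,(400,300),interpolation=cv2.INTER_CUBIC),cv2.resize(d,(400,300),interpolation=cv2.INTER_CUBIC)]))
# expected features if level: head top centre & pin
g=np.array(o['ee_pos'])+[0,0,.019]; a=np.radians(168.7-90); h=np.array([np.cos(a),np.sin(a),0])
for u in(.14,.11):
  for c,k,(x0,y0),f in((s,'s',(320,150),2.5),(t,'t',(340,250),10/3)): print(u,k,(px(c,g+h*u+[0,0,.012])[0]-[x0,y0])*f)
E
```

```text
time_s: 4.42
ee_pos: [0.4225, -0.2591, 0.1531]
eef_rot: [-0.635, 0.773, -0.002, 0.001]
ft_force: [1.1, 0.1, -6.6]
width: 0.0259
grip_force: 30.0
[ 0.42250851 -0.259143    0.15309665] [ 0.00444595 -0.0014198  -0.99998911] 168.78266296311494 [-0.33788525 -0.07733953  0.07305794] [ 1.10965545  0.12713879 -6.63101526]
0.14 s [134.34031583 126.42931516]
0.14 t [102.65738369  84.80172213]
0.11 s [160.55002335 116.91999661]
0.11 t [143.26743844  96.9954876 ]
```

View pics/s2.png

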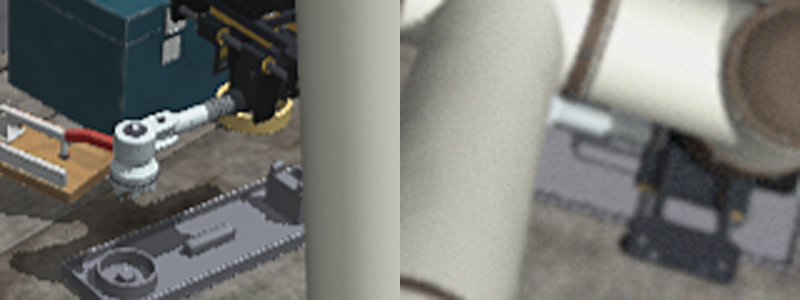

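```bash
cat > blob.py <<'E'
from h import *
def blobs(img,box,thr=None):
    x,y,W,Hh=box; g=cv2.cvtColor(img,cv2.COLOR_BGR2GRAY)[y:y+Hh,x:x+W]
    g=cv2.resize(g,None,fx=8,fy=8,interpolation=cv2.INTER_CUBIC)
    bh=cv2.morphologyEx(g,cv2.MORPH_BLACKHAT,cv2.getStructuringElement(cv2.MORPH_ELLIPSE,(61,61)))
    n,l,st,ce=cv2.connectedComponentsWithStats((bh>40).astype(np.uint8))
    return [(np.round((ce[i]+.5)/8-.5+[x,y],2),st[i,4]) for i in range(1,n) if st[i,4]>60]
E
python3 - <<'E'
from blob import *
for r in blobs(cv2.imread('pics/scene0.png'),(358,228,32,24)): print('tray',r)
s=cam('scene');im=s['pixels'].astype(np.uint8)[...,::-1].copy();cv2.imwrite('pics/now.png',im)
for r in blobs(im,(362,194,32,24)): print('now',r)
for nm,e in(('tray',[.4219,-.2589,.0386]),('now',monitor.observe()['ee_pos'])):
  a=np.radians(78.7);h=np.array([np.cos(a),np.sin(a),0]);g=np.array(e)+[0,0,.019]
  for u in(.14,.11): 
    p=g+h*u+[0,0,.012];print(nm,u,px(s,p),'d/along',px(s,p+h*.01)-px(s,p),'d/up',px(s,p+[0,0,.01])-px(s,p))
E
```

```text
tray (array([387.49, 232.87]), np.int32(172))
tray (array([381.45, 236.51]), np.int32(579))
tray (array([371.39, 240.67]), np.int32(2365))
tray (array([383.48, 241.8 ]), np.int32(1919))
tray (array([386.82, 247.48]), np.int32(1769))
now (array([388.21, 195.04]), np.int32(2027))
now (array([380.8 , 197.06]), np.int32(89))
now (array([384.33, 199.37]), np.int32(784))
now (array([386.75, 205.07]), np.int32(4051))
now (array([373.72, 203.62]), np.int32(3084))
now (array([364.76, 203.91]), np.int32(149))
now (array([364.5 , 208.37]), np.int32(1334))
now (array([389.37, 210.48]), np.int32(83))
now (array([382.22, 212.73]), np.int32(373))
now (array([378.75, 216.08]), np.int32(76))
now (array([377.11, 217.18]), np.int32(65))
tray 0.14 [[371.33209733 241.18420524]] d/along [[-3.38027038  1.3448867 ]] d/up [[ 0.21163522 -3.38259038]]
tray 0.11 [[381.35341172 237.19708857]] d/along [[-3.32069854  1.32118523]] d/up [[ 0.25060918 -3.36882733]]
now 0.14 [[374.21155031 202.85966437]] d/along [[-3.53604105  1.29062684]] d/up [[ 0.23438489 -3.71299344]]
now 0.11 [[384.68865191 199.03560568]] d/along [[-3.47073319  1.26678999]] d/up [[ 0.27697942 -3.69479442]]
```

```bash
python3 -m inch '[{"x":10,"y":12,"z":0,"ax":0,"ay":0,"az":0.01,"fingers":0},{"x":28,"y":34,"z":0,"ax":0,"ay":0,"az":0.03,"fingers":0},{"x":48,"y":59,"z":0,"ax":0,"ay":0,"az":0.05,"fingers":0},{"x":68,"y":84,"z":0,"ax":0,"ay":0,"az":0.07,"fingers":0},{"x":88,"y":108,"z":0,"ax":0,"ay":0,"az":0.09,"fingers":0},{"x":108,"y":133,"z":0,"ax":0,"ay":0,"az":0.11,"fingers":0},{"x":128,"y":157,"z":0,"ax":0,"ay":0,"az":0.13,"fingers":0},{"x":148,"y":182,"z":0,"ax":0,"ay":0,"az":0.15,"fingers":0}]'
python3 -m inch '[{"x":20,"y":25,"z":0,"ax":0.005,"ay":0,"az":0.01,"fingers":0},{"x":38,"y":47,"z":0,"ax":0.01,"ay":0,"az":0.015,"fingers":0},{"x":52,"y":65,"z":0,"ax":0.015,"ay":0,"az":0.019,"fingers":0},{"x":60,"y":74,"z":0,"ax":0.018,"ay":0,"az":0.019,"fingers":0},{"x":62,"y":76,"z":0,"ax":0.018,"ay":0,"az":0.019,"fingers":0},{"x":62,"y":76,"z":0,"ax":0.018,"ay":0,"az":0.019,"fingers":0}]'
cat > st.py <<'E'
from blob import *
from scipy.spatial.transform import Rotation as R
def st():
    o=monitor.observe();m=R.from_quat(o['eef_rot']).as_matrix();e=np.array(o['ee_pos'])
    psi=np.arctan2(m[1,1],m[0,1]);h=np.array([np.cos(psi-np.pi/2),np.sin(psi-np.pi/2),0])
    # wrench axis direction assuming 0.018 droop relative to the tool
    hx=np.cross(m[:,1],m[:,2]); hx=-hx if hx@h<0 else hx
    print('t',o['time_s'],'tcp',np.round(e,4),'psi',round(np.degrees(psi)%360,2),'tilt',np.round(hx[2],4),'F',np.round(o['ft_force'],1),'M',np.round(o['wrist_torque'],2))
    so=e+.1405*h; print('socket xy',np.round(so[:2],4),'phi',round((np.degrees(psi)+90)%360-360,2)); return o,e,h,m
E
python3 - <<'E'
from st import *
o,e,h,m=st()
s=cam('scene');im=s['pixels'].astype(np.uint8)[...,::-1].copy();cv2.imwrite('pics/now.png',im)
g=e+[0,0,.031]
for u in(.1405,.1105): print(px(s,g+h*u))
p=px(s,g+h*.1405)[0].astype(int)
for r in blobs(im,(p[0]-16,p[1]-12,32,24)): print(r)
E
```

```text
time_s: 5.23
ee_pos: [0.5684, -0.0755, 0.1476]
eef_rot: [-0.691, 0.723, 0.002, -0.002]
ft_force: [1.4, -0.5, -6.5]
width: 0.0257
grip_force: 30.0
time_s: 5.73
ee_pos: [0.6304, -0.0006, 0.148]
eef_rot: [-0.698, 0.716, 0.008, 0.004]
ft_force: [0.6, 0.2, -6.3]
width: 0.0255
grip_force: 30.0
t 5.7333 tcp [ 6.304e-01 -6.000e-04  1.480e-01] psi 178.48 tilt 0.017 F [ 0.6  0.2 -6.3] M [-0.37  0.16 -0.01]
socket xy [0.6342 0.1399] phi -91.52
[[232.72796938 214.52270765]]
[[243.61225219 209.49410329]]
(array([240.75, 202.08]), np.int32(177))
(array([246.69, 204.18]), np.int32(404))
(array([243.71, 209.61]), np.int32(849))
(array([236.81, 208.77]), np.int32(107))
(array([232.91, 214.75]), np.int32(3320))
(array([244.15, 216.3 ]), np.int32(2292))
(array([220.13, 212.94]), np.int32(70))
(array([223.67, 216.14]), np.int32(185))
(array([243.28, 223.36]), np.int32(123))
```

```bash
python3 -m inch '[{"x":1,"y":0,"z":-7,"ax":0,"ay":0,"az":0,"fingers":0},{"x":2.3,"y":-0.6,"z":-14,"ax":0,"ay":0,"az":0,"fingers":0},{"x":2.3,"y":-0.6,"z":-20,"ax":0,"ay":0,"az":0,"fingers":0},{"x":2.3,"y":-0.6,"z":-20,"ax":0,"ay":0,"az":0,"fingers":0},{"x":2.3,"y":-0.6,"z":-20,"ax":0,"ay":0,"az":0,"fingers":0}]' >/dev/null
python3 -c "
from st import *
st()"
```

```text
t 6.2 tcp [ 0.6331 -0.002   0.1296] psi 178.41 tilt 0.0175 F [-0.8 -0.5 -7.8] M [-0.3   0.02 -0.  ]
socket xy [0.6369 0.1384] phi -91.59
```

```bash
python3 -m inch '[{"x":0,"y":0.7,"z":-2,"ax":0,"ay":0,"az":0,"fingers":0},{"x":0,"y":0.7,"z":-4,"ax":0,"ay":0,"az":0,"fingers":0},{"x":0,"y":0.7,"z":-6,"ax":0,"ay":0,"az":0,"fingers":0},{"x":0,"y":0.7,"z":-8,"ax":0,"ay":0,"az":0,"fingers":0},{"x":0,"y":0.7,"z":-8,"ax":0,"ay":0,"az":0,"fingers":0},{"x":0,"y":0.7,"z":-8,"ax":0,"ay":0,"az":0,"fingers":0}]' >/dev/null
python3 -c "
from st import *
st()"
```

```text
t 6.7 tcp [ 6.338e-01 -3.000e-04  1.225e-01] psi 178.47 tilt 0.0185 F [-0.2  0.9 -8.4] M [0.39 0.21 0.09]
socket xy [0.6376 0.1402] phi -91.53
```

```bash
python3 -m inch '[{"x":0,"y":0,"z":0,"ax":0,"ay":0,"az":0,"fingers":0},{"x":0,"y":0,"z":0,"ax":0,"ay":0,"az":0,"fingers":0}]' >/dev/null
python3 - <<'E'
from st import *
o,e,h,m=st()
s=cam('scene');im=s['pixels'].astype(np.uint8)[...,::-1].copy();cv2.imwrite('pics/now.png',im)
g=e+[0,0,.031]
for u in(.1405,.1105): print(px(s,g+h*u))
p=px(s,g+h*.1405)[0].astype(int)
for r in blobs(im,(p[0]-16,p[1]-12,32,24)):
  if r[1]>600: print(r)
E
```

```text
t 6.8667 tcp [ 6.338e-01 -3.000e-04  1.225e-01] psi 178.47 tilt 0.0184 F [-0.7  1.7 -7. ] M [0.51 0.22 0.14]
socket xy [0.6376 0.1402] phi -91.53
[[232.65166357 223.36562421]]
[[243.4040678  218.29524904]]
(array([243.6 , 218.24]), np.int32(852))
(array([232.88, 223.43]), np.int32(3343))
(array([243.82, 224.94]), np.int32(2475))
(array([244.9 , 232.13]), np.int32(1464))
```

```bash
python3 -m inch '[{"x":0,"y":0,"z":-1,"ax":0,"ay":0,"az":0,"fingers":0},{"x":0,"y":0,"z":-2,"ax":0,"ay":0,"az":0,"fingers":0},{"x":0,"y":0,"z":-3,"ax":0,"ay":0,"az":0,"fingers":0},{"x":0,"y":0,"z":-3,"ax":0,"ay":0,"az":0,"fingers":0}]' >/dev/null
python3 - <<'E'
from st import *
o,e,h,m=st()
s=cam('scene');im=s['pixels'].astype(np.uint8)[...,::-1].copy()
g=e+[0,0,.031]
for u in(.1405,.1105): print(px(s,g+h*u))
p=px(s,g+h*.1405)[0].astype(int)
for r in blobs(im,(p[0]-16,p[1]-12,32,24)):
  if r[1]>600: print(r)
c=im[195:270,190:290];cv2.imwrite('pics/s3.png',cv2.resize(c,(800,600),interpolation=cv2.INTER_CUBIC))
E
```

```text
t 7.25 tcp [ 6.338e-01 -6.000e-04  1.195e-01] psi 178.45 tilt 0.0181 F [-1.5  2.5 -6.1] M [0.65 0.32 0.19]
socket xy [0.6376 0.1398] phi -91.55
[[232.88763082 224.41393467]]
[[243.62403828 219.34059979]]
(array([243.83, 218.93]), np.int32(802))
(array([233.28, 223.92]), np.int32(3368))
(array([243.86, 227.94]), np.int32(3690))
```

View pics/s3.png

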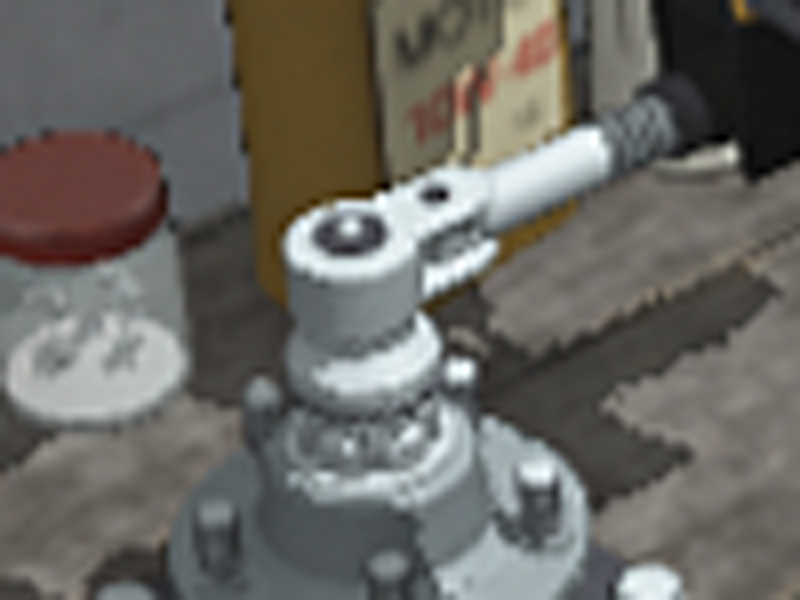

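```bash
cat > look.py <<'E'
from st import *
o,e,h,m=st()
s=cam('scene');im=s['pixels'].astype(np.uint8)[...,::-1].copy();cv2.imwrite('pics/now.png',im)
g=e+[0,0,.031]; q=px(s,[g+h*.1405,g+h*.1105])
p=q[0].astype(int); B=[r[0] for r in blobs(im,(p[0]-20,p[1]-16,40,32)) if r[1]>300]
for k in q: 
  if B: b=min(B,key=lambda b:np.linalg.norm(b-k)); print('pred',k.round(1),'obs-pred',(b-k).round(2))
E
python3 -m inch '[{"x":-0.6,"y":0.4,"z":0,"ax":0,"ay":0,"az":0,"fingers":0},{"x":-1.3,"y":0.8,"z":0,"ax":0,"ay":0,"az":0,"fingers":0},{"x":-1.3,"y":0.8,"z":0,"ax":0,"ay":0,"az":0,"fingers":0},{"x":-1.3,"y":0.8,"z":0,"ax":0,"ay":0,"az":0,"fingers":0}]' >/dev/null; python3 look.py
```

```text
t 7.6333 tcp [ 0.6329 -0.      0.1197] psi 178.44 tilt 0.0179 F [ 1.   0.4 -7.4] M [ 0.07 -0.15 -0.12]
socket xy [0.6368 0.1404] phi -91.56
pred [232.9 224.6] obs-pred [ 0.19 -0.03]
pred [243.6 219.5] obs-pred [ 0.09 -0.11]
```

```bash
python3 -m inch '[{"x":0.3,"y":0,"z":-1,"ax":0,"ay":0,"az":0,"fingers":0},{"x":0.3,"y":0,"z":-2,"ax":0,"ay":0,"az":0,"fingers":0},{"x":0.3,"y":0,"z":-3,"ax":0,"ay":0,"az":0,"fingers":0},{"x":0.3,"y":0,"z":-4,"ax":0,"ay":0,"az":0,"fingers":0},{"x":0.3,"y":0,"z":-4,"ax":0,"ay":0,"az":0,"fingers":0}]' >/dev/null; python3 look.py
```

```text
t 8.1 tcp [ 6.330e-01 -3.000e-04  1.157e-01] psi 178.44 tilt 0.0175 F [ 0.5 -0.4 -5.4] M [-0.22 -0.12 -0.09]
socket xy [0.6368 0.1401] phi -91.56
pred [233.1 226. ] obs-pred [ 0.18 -0.56]
pred [243.9 220.9] obs-pred [ 0.08 -0.51]
```

```bash
python3 -m inch '[{"x":0,"y":0,"z":-0.8,"ax":0,"ay":0,"az":0,"fingers":0},{"x":0,"y":0,"z":-1.5,"ax":0,"ay":0,"az":0,"fingers":0},{"x":0,"y":0,"z":-1.5,"ax":0,"ay":0,"az":0,"fingers":0}]' >/dev/null; python3 look.py
```

```text
t 8.4 tcp [ 6.331e-01 -5.000e-04  1.146e-01] psi 178.45 tilt 0.0173 F [ 0.5 -3.3 -2.6] M [-0.75  0.07 -0.03]
socket xy [0.6369 0.14  ] phi -91.55
pred [233.2 226.3] obs-pred [ 0.31 -0.97]
pred [243.9 221.2] obs-pred [ 0.29 -0.84]
```

```bash
cat > rows.py <<'E'
import sys,numpy as np
a0=np.radians(float(sys.argv[1]));r=float(sys.argv[4]) if len(sys.argv)>4 else 140.5
st=float(sys.argv[2])
for i in range(1,int(sys.argv[3])+1):
    a=a0-st*i; print('%.1f %.1f az %.3f'%(-r*(np.cos(a)-np.cos(a0)),-r*(np.sin(a)-np.sin(a0)),-st*i))
E
python3 rows.py 88.45 0.03 8
```

```text
-4.2 0.2 az -0.030
-8.4 0.5 az -0.060
-12.6 0.9 az -0.090
-16.8 1.5 az -0.120
-20.9 2.1 az -0.150
-25.1 2.9 az -0.180
-29.2 3.9 az -0.210
-33.3 4.9 az -0.240
```

```bash
python3 -m inch '[{"x":-4.2,"y":0.2,"z":0.3,"ax":0,"ay":0,"az":-0.03,"fingers":0},{"x":-8.4,"y":0.5,"z":0.3,"ax":0,"ay":0,"az":-0.06,"fingers":0},{"x":-12.6,"y":0.9,"z":0.3,"ax":0,"ay":0,"az":-0.09,"fingers":0},{"x":-16.8,"y":1.5,"z":0.3,"ax":0,"ay":0,"az":-0.12,"fingers":0},{"x":-20.9,"y":2.1,"z":0.3,"ax":0,"ay":0,"az":-0.15,"fingers":0},{"x":-25.1,"y":2.9,"z":0.3,"ax":0,"ay":0,"az":-0.18,"fingers":0},{"x":-29.2,"y":3.9,"z":0.3,"ax":0,"ay":0,"az":-0.21,"fingers":0},{"x":-33.3,"y":4.9,"z":0.3,"ax":0,"ay":0,"az":-0.24,"fingers":0}]' >/dev/null
cat > rep.py <<'E'
from st import *
o,e,h,m=st(); N=np.array([.6369,.14]); d=N-e[:2]; n=np.array([-h[1],h[0]])
F=np.array(o['ft_force'])[:2]; print('angle TCP->nut',np.degrees(np.arctan2(d[1],d[0])).round(2),'r',np.linalg.norm(d).round(4),'h ang',np.degrees(np.arctan2(h[1],h[0])).round(2),'Ftan',(F@-n).round(2),'Frad',(F@h[:2]).round(2))
E
python3 rep.py; python3 rows.py 74.7 0.02 8
```

```text
t 9.1167 tcp [0.601  0.0048 0.1153] psi 164.74 tilt 0.0184 F [ 1.8 -4.  -4.7] M [-0.99 -0.73  0.32]
socket xy [0.638  0.1403] phi -105.26
angle TCP->nut 75.12 r 0.1399 h ang 74.74 Ftan 2.82 Frad -3.34
-2.7 0.8 az -0.020
-5.4 1.6 az -0.040
-8.1 2.5 az -0.060
-10.7 3.4 az -0.080
-13.3 4.4 az -0.100
-16.0 5.4 az -0.120
-18.5 6.5 az -0.140
-21.1 7.6 az -0.160
```

```bash
python3 -m inch '[{"x":-2.7,"y":0.8,"z":0,"ax":0,"ay":0,"az":-0.02,"fingers":0},{"x":-5.4,"y":1.6,"z":0,"ax":0,"ay":0,"az":-0.04,"fingers":0},{"x":-8.1,"y":2.5,"z":0,"ax":0,"ay":0,"az":-0.06,"fingers":0},{"x":-10.7,"y":3.4,"z":0,"ax":0,"ay":0,"az":-0.08,"fingers":0},{"x":-13.3,"y":4.4,"z":0,"ax":0,"ay":0,"az":-0.1,"fingers":0},{"x":-16,"y":5.4,"z":0,"ax":0,"ay":0,"az":-0.12,"fingers":0}]' >/dev/null
python3 rep.py; python3 look.py; python3 rows.py 67.8 0.02 6
```

```text
t 9.6167 tcp [0.5847 0.0102 0.1151] psi 157.82 tilt 0.0187 F [ 2.8 -4.3 -3.8] M [-1.19 -0.86  0.16]
socket xy [0.6378 0.1403] phi -112.18
angle TCP->nut 68.11 r 0.1399 h ang 67.82 Ftan 4.2 Frad -2.97
t 9.6167 tcp [0.5847 0.0102 0.1151] psi 157.82 tilt 0.0187 F [ 2.8 -4.3 -3.8] M [-1.19 -0.86  0.16]
socket xy [0.6378 0.1403] phi -112.18
pred [232.9 226. ] obs-pred [ 0.36 -0.43]
pred [245.7 223.2] obs-pred [ 0.41 -0.65]
-2.6 1.1 az -0.020
-5.2 2.2 az -0.040
-7.7 3.4 az -0.060
-10.2 4.7 az -0.080
-12.7 5.9 az -0.100
-15.2 7.3 az -0.120
```

```bash
cat >> rep.py <<'E'
print('TORQUE',round(o['wrist_torque'][2]+.1405*(F@-n),2))
E
python3 -m inch '[{"x":-2.6,"y":1.1,"z":0,"ax":0,"ay":0,"az":-0.02,"fingers":0},{"x":-5.2,"y":2.2,"z":0,"ax":0,"ay":0,"az":-0.04,"fingers":0},{"x":-7.7,"y":3.4,"z":0,"ax":0,"ay":0,"az":-0.06,"fingers":0},{"x":-10.2,"y":4.7,"z":0,"ax":0,"ay":0,"az":-0.08,"fingers":0},{"x":-12.7,"y":5.9,"z":0,"ax":0,"ay":0,"az":-0.1,"fingers":0},{"x":-15.2,"y":7.3,"z":0,"ax":0,"ay":0,"az":-0.12,"fingers":0}]' >/dev/null
python3 rep.py;  python3 rows.py 60.95 0.02 5
```

```text
t 10.1667 tcp [0.5704 0.0171 0.1154] psi 151.06 tilt 0.019 F [ 5.5 -6.3 -3.3] M [-2.05 -1.52  0.51]
socket xy [0.6384 0.14  ] phi -118.94
angle TCP->nut 61.59 r 0.1398 h ang 61.06 Ftan 7.87 Frad -2.79
TORQUE 1.61
-2.4 1.4 az -0.020
-4.9 2.8 az -0.040
-7.2 4.3 az -0.060
-9.6 5.8 az -0.080
-11.9 7.4 az -0.100
```

```bash
python3 -m inch '[{"x":-2.4,"y":1.4,"z":0,"ax":0,"ay":0,"az":-0.02,"fingers":0},{"x":-4.9,"y":2.8,"z":0,"ax":0,"ay":0,"az":-0.04,"fingers":0},{"x":-7.2,"y":4.3,"z":0,"ax":0,"ay":0,"az":-0.06,"fingers":0},{"x":-9.6,"y":5.8,"z":0,"ax":0,"ay":0,"az":-0.08,"fingers":0},{"x":-9.6,"y":5.8,"z":0,"ax":0,"ay":0,"az":-0.08,"fingers":0}]' >/dev/null
python3 rep.py; python3 look.py|tail -2; python3 rows.py 56.35 0.02 5
```

```text
t 10.5833 tcp [0.5607 0.0229 0.1155] psi 146.5 tilt 0.0195 F [ 4.3 -7.1 -4.6] M [-2.16 -1.58  0.4 ]
socket xy [0.6382 0.1401] phi -123.5
angle TCP->nut 56.94 r 0.1397 h ang 56.5 Ftan 7.48 Frad -3.55
TORQUE 1.46
pred [232.8 225.8] obs-pred [ 0.17 -0.21]
pred [246.1 224.4] obs-pred [ 0.35 -0.26]
-2.3 1.6 az -0.020
-4.6 3.2 az -0.040
-6.9 4.9 az -0.060
-9.1 6.6 az -0.080
-11.3 8.4 az -0.100
```

```bash
python3 -m inch '[{"x":-2.3,"y":1.6,"z":0,"ax":0,"ay":0,"az":-0.02,"fingers":0},{"x":-4.6,"y":3.2,"z":0,"ax":0,"ay":0,"az":-0.04,"fingers":0},{"x":-6.9,"y":4.9,"z":0,"ax":0,"ay":0,"az":-0.06,"fingers":0},{"x":-9.1,"y":6.6,"z":0,"ax":0,"ay":0,"az":-0.08,"fingers":0},{"x":-9.1,"y":6.6,"z":0,"ax":0,"ay":0,"az":-0.08,"fingers":0}]' >/dev/null
python3 rep.py; python3 look.py|tail -2; python3 rows.py 51.8 0.02 5
```

```text
t 11.05 tcp [0.5518 0.0292 0.1155] psi 141.94 tilt 0.0197 F [ 7.2 -9.4 -4.6] M [-2.82 -1.91  0.42]
socket xy [0.6385 0.1399] phi -128.06
angle TCP->nut 52.48 r 0.1396 h ang 51.94 Ftan 11.42 Frad -2.96
TORQUE 2.02
pred [232.8 225.7] obs-pred [0.45 0.15]
pred [246.1 224.9] obs-pred [ 0.39 -0.29]
-2.2 1.8 az -0.020
-4.3 3.6 az -0.040
-6.5 5.4 az -0.060
-8.5 7.3 az -0.080
-10.6 9.2 az -0.100
```

```bash
python3 -m inch '[{"x":-2.2,"y":1.8,"z":0,"ax":0,"ay":0,"az":-0.02,"fingers":0},{"x":-4.3,"y":3.6,"z":0,"ax":0,"ay":0,"az":-0.04,"fingers":0},{"x":-6.5,"y":5.4,"z":0,"ax":0,"ay":0,"az":-0.06,"fingers":0},{"x":-6.5,"y":5.4,"z":0,"ax":0,"ay":0,"az":-0.06,"fingers":0}]' >/dev/null
python3 rep.py; python3 look.py|tail -2
python3 -m inch '[{"x":0,"y":0,"z":0,"ax":0,"ay":0,"az":0,"fingers":0}]' >/dev/null
python3 rep.py|tail -1; python3 rows.py 48.4 0.02 5
```

```text
t 11.4333 tcp [0.5457 0.0344 0.1157] psi 138.46 tilt 0.0203 F [  8.3 -10.7  -4.9] M [-3.27 -2.3   0.25]
socket xy [0.6389 0.1395] phi -131.54
angle TCP->nut 49.2 r 0.1395 h ang 48.46 Ftan 13.36 Frad -2.48
TORQUE 2.13
pred [232.8 225.5] obs-pred [0.29 0.32]
pred [246.1 225.2] obs-pred [ 0.52 -3.16]
TORQUE 2.02
-2.1 1.9 az -0.020
-4.1 3.8 az -0.040
-6.1 5.8 az -0.060
-8.1 7.8 az -0.080
-10.0 9.8 az -0.100
```

```bash
cat >> rep.py <<'E'
M=np.array(o['wrist_torque']); f2=-(M[:2]@h[:2])/.29; print('Ftan2',f2.round(2),'nutT',(.1405*f2+M[2]).round(2),'pinT',(.1105*f2+M[2]).round(2))
E
python3 -m inch '[{"x":-2.1,"y":1.9,"z":0,"ax":0,"ay":0,"az":-0.02,"fingers":0},{"x":-4.1,"y":3.8,"z":0,"ax":0,"ay":0,"az":-0.04,"fingers":0},{"x":-4.1,"y":3.8,"z":0,"ax":0,"ay":0,"az":-0.04,"fingers":0},{"x":-4.1,"y":3.8,"z":0,"ax":0,"ay":0,"az":-0.04,"fingers":0}]' >/dev/null
python3 rep.py
python3 - <<'E'
from blob import *
s=cam('scene');im=s['pixels'].astype(np.uint8)[...,::-1].copy();cv2.imwrite('pics/now2.png',im)
for r in blobs(im,(220,212,40,28)): 
  if r[1]>150: print(r)
E
python3 rows.py 46.1 0.02 4
```

```text
t 11.9 tcp [0.5419 0.0378 0.1157] psi 136.17 tilt 0.0204 F [  6.9 -11.1  -5.5] M [-3.51 -2.42  0.16]
socket xy [0.6392 0.1392] phi -133.83
angle TCP->nut 47.1 r 0.1395 h ang 46.17 Ftan 12.68 Frad -3.26
TORQUE 1.95
Ftan2 14.39 nutT 2.19 pinT 1.76
(array([237.18, 217.09]), np.int32(866))
(array([245.04, 223.08]), np.int32(2581))
(array([233.1 , 225.83]), np.int32(2624))
(array([247.98, 231.14]), np.int32(4678))
(array([236.32, 231.67]), np.int32(195))
(array([242.86, 237.7 ]), np.int32(1132))
-2.0 2.0 az -0.020
-4.0 4.0 az -0.040
-5.9 6.0 az -0.060
-7.8 8.1 az -0.080
```

```bash
python3 -m inch '[{"x":-2,"y":2,"z":0,"ax":0,"ay":0,"az":-0.02,"fingers":0},{"x":-4,"y":4,"z":0,"ax":0,"ay":0,"az":-0.04,"fingers":0},{"x":-4,"y":4,"z":0,"ax":0,"ay":0,"az":-0.04,"fingers":0},{"x":-4,"y":4,"z":0,"ax":0,"ay":0,"az":-0.04,"fingers":0}]' >/dev/null
python3 rep.py
python3 - <<'E'
from h import *
s=cam('scene');im=s['pixels'].astype(np.uint8)[...,::-1].copy();cv2.imwrite('pics/now3.png',im)
# head direction: fit using image of pin darkness on z plane of head top, ring r=30mm
N=np.array([.6372,.1400]);z=.083+.064
for f in('now.png','now2.png','now3.png'):
  g=cv2.cvtColor(cv2.imread('pics/'+f),cv2.COLOR_BGR2GRAY)
  th=np.radians(np.arange(-150,-100,1.))
  v=0
  for r in(.029,.03,.031):
    p=px(s,np.stack([N[0]+r*np.cos(th),N[1]+r*np.sin(th),0*th+z],-1)).astype(np.float32); v=v+cv2.remap(g,p[:,0],p[:,1],cv2.INTER_CUBIC).ravel().astype(float)/3
  print(f,np.round(v[::2]).astype(int),'deg at min',np.degrees(th[v.argmin()]))
E
python3 rows.py 43.8 0.02 4
```

```text
t 12.2833 tcp [0.5381 0.0416 0.1157] psi 133.85 tilt 0.0207 F [  8.8 -11.9  -4.6] M [-3.81 -2.66 -0.05]
socket xy [0.6394 0.1389] phi -136.15
angle TCP->nut 44.89 r 0.1395 h ang 43.85 Ftan 14.62 Frad -1.89
TORQUE 2.0
Ftan2 15.84 nutT 2.17 pinT 1.7
now.png [226 235 238 234 222 209 189 159 121  87  60  45  47  65  88 110 126 137
 142 139 128 113  98  90  86] deg at min -127.00000000000001
now2.png [240 241 235 216 184 149 114  82  60  54  55  58  60  67  75  87  98 106
 112 114 112 104  94  84  78] deg at min -131.0
now3.png [247 247 239 219 183 141  98  55  25  15  18  27  40  57  75  96 110 119
 124 122 115 104  94  88  85] deg at min -132.0
-1.9 2.0 az -0.020
-3.8 4.1 az -0.040
-5.6 6.3 az -0.060
-7.4 8.4 az -0.080
```

```bash
python3 -m inch '[{"x":-1.4,"y":1.5,"z":0,"ax":0,"ay":0,"az":-0.03,"fingers":0},{"x":-2.8,"y":3,"z":0,"ax":0,"ay":0,"az":-0.06,"fingers":0},{"x":-2.8,"y":3,"z":0,"ax":0,"ay":0,"az":-0.06,"fingers":0},{"x":-2.8,"y":3,"z":0,"ax":0,"ay":0,"az":-0.06,"fingers":0}]' >/dev/null
python3 rep.py
python3 - <<'E'
from h import *
s=cam('scene');im=s['pixels'].astype(np.uint8)[...,::-1].copy();cv2.imwrite('pics/now4.png',im)
for f in('now','now2','now3','now4'):
  c=cv2.imread(f'pics/{f}.png')[205:245,215:275]; cv2.imwrite(f'pics/k_{f}.png',cv2.resize(c,(390,260),interpolation=cv2.INTER_CUBIC))
k=[cv2.imread(f'pics/k_{f}.png') for f in('now','now2','now3','now4')]
cv2.imwrite('pics/k.png',np.vstack([np.hstack(k[:2]),np.hstack(k[2:])]))
E
```

```text
t 12.6667 tcp [0.5345 0.0453 0.1154] psi 130.51 tilt 0.0202 F [ 6.9 -8.  -4. ] M [-2.78 -1.97  0.46]
socket xy [0.6413 0.1366] phi -139.49
angle TCP->nut 42.74 r 0.1395 h ang 40.51 Ftan 10.55 Frad 0.11
TORQUE 1.94
Ftan2 11.72 nutT 2.11 pinT 1.76
```

View pics/k.png

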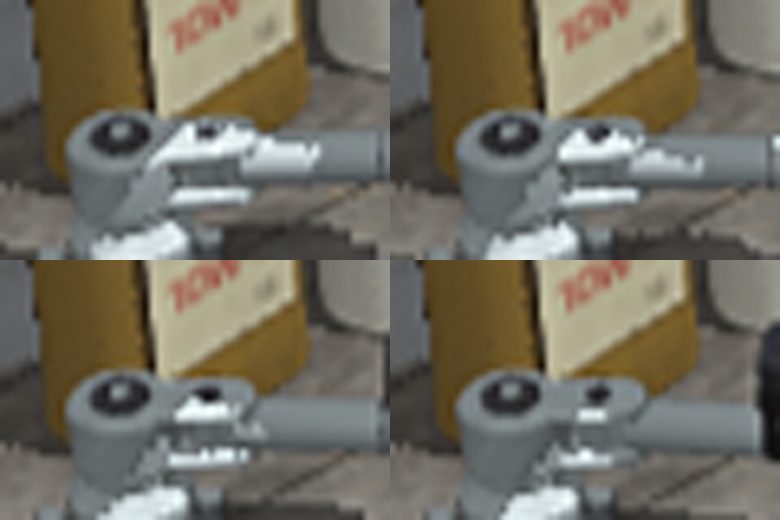

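```bash
python3 -m inch '[{"x":2.2,"y":-2.1,"z":0,"ax":0,"ay":0,"az":0.028,"fingers":0},{"x":4.4,"y":-4.2,"z":0,"ax":0,"ay":0,"az":0.056,"fingers":0},{"x":6.7,"y":-6.5,"z":0,"ax":0,"ay":0,"az":0.084,"fingers":0},{"x":9,"y":-8.8,"z":0,"ax":0,"ay":0,"az":0.112,"fingers":0},{"x":11.3,"y":-11.2,"z":0,"ax":0,"ay":0,"az":0.14,"fingers":0},{"x":11.3,"y":-11.2,"z":0,"ax":0,"ay":0,"az":0.14,"fingers":0}]' >/dev/null
python3 rep.py
```

```text
t 13.2167 tcp [0.5453 0.0343 0.115 ] psi 138.49 tilt 0.0194 F [ 3.2 -6.2 -3.2] M [-1.76 -1.32  0.41]
socket xy [0.6384 0.1395] phi -131.51
angle TCP->nut 49.08 r 0.1399 h ang 48.49 Ftan 6.52 Frad -2.48
TORQUE 1.33
Ftan2 7.45 nutT 1.46 pinT 1.23
```

```bash
python3 -m inch '[{"x":1.6,"y":-1.4,"z":0,"ax":0,"ay":0,"az":0.015,"fingers":0},{"x":3.2,"y":-2.7,"z":0,"ax":0,"ay":0,"az":0.03,"fingers":0},{"x":3.2,"y":-2.7,"z":0,"ax":0,"ay":0,"az":0.03,"fingers":0}]' >/dev/null
python3 rep.py
```

```text
t 13.4667 tcp [0.547  0.0326 0.1145] psi 140.02 tilt 0.0188 F [ 0.8 -1.6 -3.3] M [-0.35 -0.43 -0.16]
socket xy [0.6373 0.1403] phi -129.98
angle TCP->nut 50.07 r 0.1401 h ang 50.02 Ftan 1.61 Frad -0.72
TORQUE 0.07
Ftan2 1.9 nutT 0.11 pinT 0.05
```

```bash
python3 -m inch '[{"x":1.1,"y":-0.9,"z":0.5,"ax":0,"ay":0,"az":0.01,"fingers":0},{"x":2.2,"y":-1.8,"z":0.8,"ax":0,"ay":0,"az":0.02,"fingers":0},{"x":3.2,"y":-2.7,"z":0.8,"ax":0,"ay":0,"az":0.03,"fingers":0},{"x":3.2,"y":-2.7,"z":0.8,"ax":0,"ay":0,"az":0.03,"fingers":0}]' >/dev/null
python3 rep.py
```

```text
t 13.8 tcp [0.5501 0.03   0.115 ] psi 141.82 tilt 0.0184 F [ 0.7  0.1 -4.1] M [ 0.19 -0.4  -0.15]
socket xy [0.6369 0.1404] phi -128.18
angle TCP->nut 51.72 r 0.1401 h ang 51.82 Ftan 0.51 Frad 0.51
TORQUE -0.08
Ftan2 0.69 nutT -0.05 pinT -0.08
```

```bash
python3 -m inch '[{"x":0,"y":0,"z":1.5,"ax":0,"ay":0,"az":0,"fingers":0},{"x":0,"y":0,"z":3,"ax":0,"ay":0,"az":0,"fingers":0},{"x":0,"y":0,"z":4.5,"ax":0,"ay":0,"az":0,"fingers":0},{"x":0,"y":0,"z":4.5,"ax":0,"ay":0,"az":0,"fingers":0}]' >/dev/null
python3 rep.py
python3 -m inch '[{"x":0,"y":0,"z":2,"ax":0,"ay":0,"az":0,"fingers":0},{"x":0,"y":0,"z":4,"ax":0,"ay":0,"az":0,"fingers":0},{"x":0,"y":0,"z":7,"ax":0,"ay":0,"az":0,"fingers":0},{"x":0,"y":0,"z":13,"ax":0,"ay":0,"az":0,"fingers":0},{"x":0,"y":0,"z":22,"ax":0,"ay":0,"az":0,"fingers":0},{"x":0,"y":0,"z":33,"ax":0,"ay":0,"az":0,"fingers":0},{"x":0,"y":0,"z":33,"ax":0,"ay":0,"az":0,"fingers":0}]' >/dev/null
python3 rep.py;python3 look.py|tail -2
```

```text
t 14.1333 tcp [0.5504 0.0307 0.1193] psi 141.82 tilt 0.0195 F [ 4.2  3.2 -9.8] M [ 0.74 -1.06 -0.09]
socket xy [0.6373 0.1411] phi -128.18
angle TCP->nut 51.66 r 0.1394 h ang 51.82 Ftan 1.36 Frad 5.12
TORQUE 0.11
Ftan2 1.28 nutT 0.09 pinT 0.06
t 14.7167 tcp [0.5562 0.0361 0.1537] psi 141.9 tilt 0.0359 F [ 12.3  17.9 -18.6] M [ 4.46 -3.34  0.06]
socket xy [0.6429 0.1467] phi -128.1
angle TCP->nut 52.17 r 0.1315 h ang 51.9 Ftan -1.34 Frad 21.65
TORQUE -0.13
Ftan2 -0.45 nutT 0.0 pinT 0.01
pred [227.6 212. ] obs-pred [ 8.79 -2.35]
pred [241.2 211.2] obs-pred [-4.8  -1.58]
```

Run:
```python
from st import *
o,e,h,m=st()
s=cam('scene');im=s['pixels'].astype(np.uint8)[...,::-1].copy();cv2.imwrite('pics/n5.png',im)
G=e-.019*m[:,2]
for t in np.radians([0,3,6,9,12,15,18]):
  d=h*np.cos(t)-np.array([0,0,np.sin(t)]);u=h*np.sin(t)+np.array([0,0,np.cos(t)])
  tip=G+.14*d-.052*u
  print(round(np.degrees(t)),'hub',px(s,G+.14*d+.012*u)[0].round(1),'pin',px(s,G+.11*d+.012*u)[0].round(1),'tip',tip.round(4))
for r in blobs(im,(210,195,50,45)):
  if r[1]>300: print(r)
```

```text
t 14.7667 tcp [0.5557 0.0359 0.1529] psi 141.88 tilt 0.0349 F [ 13.5  15.2 -17. ] M [ 4.34 -3.64 -0.04]
socket xy [0.6424 0.1465] phi -128.12
0 hub [228.4 212.3] pin [242.  211.6] tip [0.6417 0.1456 0.1199]
3 hub [228.5 215.1] pin [242.  213.7] tip [0.6399 0.1433 0.1126]
6 hub [228.8 217.8] pin [242.1 215.9] tip [0.6378 0.1407 0.1055]
9 hub [229.2 220.5] pin [242.3 218. ] tip [0.6356 0.1378 0.0986]
12 hub [229.8 223.2] pin [242.7 220.1] tip [0.6331 0.1347 0.0919]
15 hub [230.6 225.8] pin [243.3 222.2] tip [0.6304 0.1313 0.0854]
18 hub [231.5 228.4] pin [243.9 224.3] tip [0.6275 0.1276 0.0792]
(array([243.06, 199.08]), np.int32(2179))
(array([257.03, 200.1 ]), np.int32(1382))
(array([236.48, 209.9 ]), np.int32(1925))
(array([248.23, 206.16]), np.int32(956))
(array([254.58, 216.09]), np.int32(3005))
(array([210.23, 220.29]), np.int32(436))
(array([258.02, 220.09]), np.int32(410))
(array([240.14, 221.31]), np.int32(816))
(array([227.39, 224.81]), np.int32(2153))
(array([242.54, 227.23]), np.int32(5068))
(array([256.73, 225.68]), np.int32(346))
(array([220.38, 232.69]), np.int32(617))
(array([240.05, 234.19]), np.int32(1484))
(array([250.42, 238.04]), np.int32(2388))
```

```bash
python3 -m inch '[{"x":0,"y":0,"z":-8,"ax":0,"ay":0,"az":0,"fingers":0},{"x":0,"y":0,"z":-16,"ax":0,"ay":0,"az":0,"fingers":0},{"x":0,"y":0,"z":-24,"ax":0,"ay":0,"az":0,"fingers":0},{"x":0,"y":0,"z":-30,"ax":0,"ay":0,"az":0,"fingers":0},{"x":0,"y":0,"z":-34,"ax":0,"ay":0,"az":0,"fingers":0},{"x":0,"y":0,"z":-37,"ax":0,"ay":0,"az":0,"fingers":0},{"x":0,"y":0,"z":-37,"ax":0,"ay":0,"az":0,"fingers":0}]' >/dev/null
python3 rep.py;python3 look.py|tail -2
```

```text
t 15.4 tcp [0.5464 0.0267 0.1142] psi 141.71 tilt 0.0092 F [-3.  -7.2 -0.4] M [-1.79  0.79 -0.15]
socket xy [0.6335 0.137 ] phi -128.29
angle TCP->nut 51.4 r 0.145 h ang 51.71 Ftan 2.13 Frad -7.54
TORQUE 0.15
Ftan2 1.67 nutT 0.08 pinT 0.03
pred [235.2 226.6] obs-pred [ 3.66 -2.86]
pred [248.6 225.8] obs-pred [-1.89 -1.03]
```

```bash
python3 -m inch '[{"x":-1.5,"y":-1.8,"z":0,"ax":0,"ay":0,"az":0,"fingers":0},{"x":-2.7,"y":-3.4,"z":0,"ax":0,"ay":0,"az":0,"fingers":0},{"x":-2.7,"y":-3.4,"z":0,"ax":0,"ay":0,"az":0,"fingers":0}]' >/dev/null
python3 rep.py;cat > tilt.py <<'E'
from st import *
o=monitor.observe();e=np.array(o['ee_pos']);m=R.from_quat(o['eef_rot']).as_matrix()
psi=np.arctan2(m[1,1],m[0,1]);h=np.array([np.cos(psi-np.pi/2),np.sin(psi-np.pi/2),0])
s=cam('scene');im=s['pixels'].astype(np.uint8)[...,::-1].copy();cv2.imwrite('pics/n6.png',im)
G=e-.019*m[:,2]
def model(p):
  t,U=p; d=h*np.cos(t)-np.array([0,0,np.sin(t)]);u=h*np.sin(t)+np.array([0,0,np.cos(t)])
  return px(s,[G+U*d+.012*u,G+(U-.03)*d+.012*u]),G+U*d-.052*u
c=model((0,.14))[0].mean(0).astype(int)
B=[r for r in blobs(im,(c[0]-26,c[1]-20,52,44)) if r[1]>300]
from scipy.optimize import least_squares
best=[]
for i,a in enumerate(B):
  for j,b in enumerate(B):
    if i==j or b[1]>a[1]*1.2: continue
    f=least_squares(lambda p:(model(p)[0]-[a[0],b[0]]).ravel(),(0.05,.143),x_scale=(.1,.01))
    best.append((f.cost,np.degrees(f.x[0]),f.x[1],model(f.x)[1],a,b))
best.sort(key=lambda k:k[0])
for k in best[:3]: print('cost %.2f tilt(head down) %.1f u %.4f'%k[:3],'tip',k[3].round(4),k[4],k[5])
E
python3 tilt.py
```

```text
t 15.7 tcp [0.5463 0.0258 0.115 ] psi 141.75 tilt 0.0165 F [-0.5 -0.7 -5.8] M [-0.32  0.18 -0.04]
socket xy [0.6332 0.1361] phi -128.25
angle TCP->nut 51.57 r 0.1458 h ang 51.75 Ftan 0.1 Frad -0.86
TORQUE -0.03
Ftan2 0.18 nutT -0.01 pinT -0.02
cost 0.02 tilt(head down) -0.9 u 0.1449 tip [0.6362 0.1399 0.0842] (array([233.83, 225.56]), np.int32(2611)) (array([247.06, 224.73]), np.int32(807))
cost 4.89 tilt(head down) -2.7 u 0.1465 tip [0.6382 0.1424 0.0891] (array([233.83, 225.56]), np.int32(2611)) (array([245.77, 221.19]), np.int32(1955))
cost 20.49 tilt(head down) 15.0 u 0.1406 tip [0.6218 0.1216 0.0473] (array([238.22, 243.27]), np.int32(6686)) (array([249.36, 230.88]), np.int32(5740))
```

```bash
python3 -m inch '[{"x":0,"y":0,"z":0,"ax":0.016,"ay":-0.012,"az":0,"fingers":0},{"x":0,"y":0,"z":0.5,"ax":0.031,"ay":-0.025,"az":0,"fingers":0},{"x":0,"y":0,"z":1,"ax":0.039,"ay":-0.031,"az":0,"fingers":0},{"x":0,"y":0,"z":1,"ax":0.039,"ay":-0.031,"az":0,"fingers":0}]' >/dev/null
python3 rep.py; python3 tilt.py|head -1
```

```text
t 16.0833 tcp [0.5468 0.0261 0.1166] psi 141.76 tilt 0.0683 F [ 0.4 -0.5 -7.7] M [-0.45  0.4   0.02]
socket xy [0.6338 0.1365] phi -128.24
angle TCP->nut 51.66 r 0.1452 h ang 51.76 Ftan 0.58 Frad -0.17
TORQUE 0.1
Ftan2 -0.11 nutT 0.0 pinT 0.0
cost 2.16 tilt(head down) -2.3 u 0.1451 tip [0.6371 0.1406 0.0895] (array([233.79, 224.78]), np.int32(2571)) (array([247.21, 221.54]), np.int32(2902))
```

```bash
python3 -m inch '[{"x":0,"y":0,"z":1,"ax":0,"ay":0,"az":0,"fingers":0},{"x":0,"y":0,"z":2,"ax":0,"ay":0,"az":0,"fingers":0},{"x":0,"y":0,"z":3,"ax":0,"ay":0,"az":0,"fingers":0},{"x":0,"y":0,"z":3,"ax":0,"ay":0,"az":0,"fingers":0}]' >/dev/null
python3 rep.py; python3 tilt.py|head -2
```

```text
t 16.4667 tcp [0.5474 0.0264 0.1199] psi 141.8 tilt 0.068 F [ 0.3 -0.5 -7. ] M [-0.39  0.42  0.05]
socket xy [0.6343 0.1368] phi -128.2
angle TCP->nut 51.77 r 0.1446 h ang 51.8 Ftan 0.53 Frad -0.21
TORQUE 0.12
Ftan2 -0.3 nutT 0.0 pinT 0.01
cost 2.32 tilt(head down) -2.2 u 0.1439 tip [0.6368 0.1399 0.0925] (array([233.43, 223.61]), np.int32(2403)) (array([247.89, 220.42]), np.int32(2398))
cost 9.10 tilt(head down) 15.9 u 0.1665 tip [0.6369 0.14   0.0434] (array([224.69, 243.21]), np.int32(1759)) (array([241.69, 235.72]), np.int32(1544))
```

```bash
python3 -m inch '[{"x":0,"y":0,"z":1.5,"ax":0,"ay":0,"az":0,"fingers":0},{"x":0,"y":0,"z":3,"ax":0,"ay":0,"az":0,"fingers":0},{"x":0,"y":0,"z":4.5,"ax":0,"ay":0,"az":0,"fingers":0},{"x":0,"y":0,"z":6,"ax":0,"ay":0,"az":0,"fingers":0},{"x":0,"y":0,"z":6,"ax":0,"ay":0,"az":0,"fingers":0}]' >/dev/null
python3 rep.py; python3 tilt.py|head -2
```

```text
t 16.9333 tcp [0.5476 0.0264 0.1261] psi 141.79 tilt 0.0684 F [ 0.7 -0.1 -7.2] M [-0.44  0.32 -0.03]
socket xy [0.6345 0.1368] phi -128.21
angle TCP->nut 51.82 r 0.1445 h ang 51.79 Ftan 0.61 Frad 0.39
TORQUE 0.06
Ftan2 0.07 nutT -0.02 pinT -0.02
cost 0.39 tilt(head down) -1.1 u 0.1460 tip [0.6377 0.1409 0.096 ] (array([233.28, 221.24]), np.int32(2651)) (array([245.54, 220.3 ]), np.int32(1219))
cost 5.18 tilt(head down) -24.9 u 0.1389 tip [0.6382 0.1416 0.1565] (array([240.99, 201.63]), np.int32(597)) (array([255.93, 201.81]), np.int32(630))
```

```bash
python3 -m inch '[{"x":0,"y":0,"z":3,"ax":0,"ay":0,"az":0,"fingers":0},{"x":0,"y":0,"z":8,"ax":0,"ay":0,"az":0,"fingers":0},{"x":0,"y":0,"z":16,"ax":0,"ay":0,"az":0,"fingers":0},{"x":0,"y":0,"z":24,"ax":0,"ay":0,"az":0,"fingers":0},{"x":0,"y":0,"z":28,"ax":0,"ay":0,"az":0,"fingers":0},{"x":0,"y":0,"z":28,"ax":0,"ay":0,"az":0,"fingers":0},{"x":0,"y":0,"z":28,"ax":0,"ay":0,"az":0,"fingers":0}]' >/dev/null
python3 rep.py; python3 tilt.py|head -2
```

```text
t 17.5667 tcp [0.5474 0.0264 0.1542] psi 141.78 tilt 0.0688 F [-0.8  0.1 -7.4] M [-0.42  0.47  0.03]
socket xy [0.6343 0.1368] phi -128.22
angle TCP->nut 51.75 r 0.1446 h ang 51.78 Ftan -0.74 Frad -0.41
TORQUE -0.08
Ftan2 -0.36 nutT -0.02 pinT -0.01
cost 0.24 tilt(head down) -14.8 u 0.1261 tip [0.6302 0.1316 0.1552] (array([243.34, 198.82]), np.int32(2376)) (array([255.9, 201.3]), np.int32(861))
cost 2.11 tilt(head down) -2.1 u 0.1442 tip [0.6369 0.1401 0.1265] (array([232.11, 210.93]), np.int32(2634)) (array([246.55, 207.82]), np.int32(2428))
```

```bash
python3 -m inch '[{"x":-4,"y":-10,"z":0,"ax":0,"ay":0,"az":0.03,"fingers":0},{"x":-13,"y":-30,"z":0,"ax":0,"ay":0,"az":0.08,"fingers":0},{"x":-24,"y":-55,"z":0,"ax":0,"ay":0,"az":0.13,"fingers":0},{"x":-35,"y":-80,"z":0,"ax":0,"ay":0,"az":0.18,"fingers":0},{"x":-46,"y":-105,"z":0,"ax":0,"ay":0,"az":0.23,"fingers":0},{"x":-57,"y":-130,"z":0,"ax":0,"ay":0,"az":0.28,"fingers":0},{"x":-68,"y":-155,"z":0,"ax":0,"ay":0,"az":0.33,"fingers":0},{"x":-79,"y":-180,"z":0,"ax":0,"ay":0,"az":0.38,"fingers":0}]' >/dev/null
python3 -m inch '[{"x":-11,"y":-25,"z":0,"ax":0,"ay":0,"az":0.04,"fingers":0},{"x":-22,"y":-50,"z":0,"ax":0,"ay":0,"az":0.07,"fingers":0},{"x":-33,"y":-75,"z":0,"ax":0,"ay":0,"az":0.09,"fingers":0},{"x":-42,"y":-97,"z":0,"ax":0,"ay":0,"az":0.09,"fingers":0},{"x":-47,"y":-109,"z":0,"ax":0,"ay":0,"az":0.09,"fingers":0},{"x":-47,"y":-109,"z":0,"ax":0,"ay":0,"az":0.09,"fingers":0},{"x":-47,"y":-109,"z":0,"ax":0,"ay":0,"az":0.09,"fingers":0}]' >/dev/null
python3 rep.py|head -2; python3 tilt.py|head -3
```

```text
t 18.8667 tcp [ 0.4211 -0.2633  0.1534] psi 168.61 tilt 0.0678 F [-0.  -0.2 -6.8] M [-0.51  0.25 -0.  ]
socket xy [ 0.4488 -0.1255] phi -101.39
cost 0.13 tilt(head down) -1.5 u 0.1467 tip [ 0.4501 -0.1194  0.1243] (array([373.83, 199.47]), np.int32(2917)) (array([384.01, 195.33]), np.int32(995))
cost 1.10 tilt(head down) 14.0 u 0.1711 tip [ 0.4511 -0.1142  0.0805] (array([364.06, 218.15]), np.int32(902)) (array([375.88, 213.21]), np.int32(314))
cost 3.85 tilt(head down) 10.8 u 0.1074 tip [ 0.4397 -0.1706  0.1012] (array([386.12, 201.63]), np.int32(3497)) (array([397.34, 199.65]), np.int32(432))
```

```bash
python3 -m inch '[{"x":0,"y":-0.8,"z":-8,"ax":-0.01,"ay":0.002,"az":0,"fingers":0},{"x":0,"y":-0.8,"z":-22,"ax":-0.02,"ay":0.004,"az":0,"fingers":0},{"x":0,"y":-0.8,"z":-40,"ax":-0.02,"ay":0.004,"az":0,"fingers":0},{"x":0,"y":-0.8,"z":-58,"ax":-0.02,"ay":0.004,"az":0,"fingers":0},{"x":0,"y":-0.8,"z":-72,"ax":-0.02,"ay":0.004,"az":0,"fingers":0},{"x":0,"y":-0.8,"z":-80,"ax":-0.02,"ay":0.004,"az":0,"fingers":0},{"x":0,"y":-0.8,"z":-80,"ax":-0.02,"ay":0.004,"az":0,"fingers":0},{"x":0,"y":-0.8,"z":-80,"ax":-0.02,"ay":0.004,"az":0,"fingers":0}]' >/dev/null
python3 rep.py|head -2; python3 tilt.py|head -3
```

```text
t 19.5833 tcp [ 0.4219 -0.2632  0.0738] psi 168.79 tilt 0.0471 F [-0.4 -0.1 -7.4] M [-0.52  0.1   0.  ]
socket xy [ 0.4492 -0.1254] phi -101.21
cost 0.01 tilt(head down) 0.9 u 0.1462 tip [ 0.45   -0.1216  0.0384] (array([371.55, 229.98]), np.int32(3281)) (array([381.52, 225.93]), np.int32(789))
cost 5.20 tilt(head down) 22.2 u 0.0840 tip [ 0.433  -0.207   0.0129] (array([390.31, 233.37]), np.int32(742)) (array([402.76, 222.73]), np.int32(479))
cost 11.63 tilt(head down) 16.1 u 0.1166 tip [ 0.4407 -0.1683  0.0106] (array([382.21, 233.36]), np.int32(3775)) (array([390.31, 233.37]), np.int32(742))
```

```bash
python3 -m inch '[{"x":-0.5,"y":0,"z":-5,"ax":0,"ay":0,"az":0,"fingers":0},{"x":-0.5,"y":0,"z":-10,"ax":0,"ay":0,"az":0,"fingers":0},{"x":-0.5,"y":0,"z":-15,"ax":0,"ay":0,"az":0,"fingers":0},{"x":-0.5,"y":0,"z":-20,"ax":0,"ay":0,"az":0,"fingers":0},{"x":-0.5,"y":0,"z":-25,"ax":0,"ay":0,"az":0,"fingers":0},{"x":-0.5,"y":0,"z":-28,"ax":0,"ay":0,"az":0,"fingers":0},{"x":-0.5,"y":0,"z":-28,"ax":0,"ay":0,"az":0,"fingers":0}]' >/dev/null
python3 rep.py|head -3; python3 tilt.py|head -1
```

```text
t 20.2167 tcp [ 0.4201 -0.2633  0.0447] psi 168.7 tilt 0.0477 F [-0.3  0.3 -7.7] M [-0.43  0.24 -0.04]
socket xy [ 0.4477 -0.1255] phi -101.3
angle TCP->nut 61.74 r 0.4579 h ang 78.7 Ftan -0.31 Frad 0.21
cost 0.01 tilt(head down) 0.8 u 0.1458 tip [ 0.4484 -0.122   0.0096] (array([371.48, 239.97]), np.int32(3255)) (array([381.59, 236.01]), np.int32(765))
```

```bash
python3 -m inch '[{"x":0,"y":0,"z":-1,"ax":0,"ay":0,"az":0,"fingers":0},{"x":0,"y":0,"z":-2,"ax":0,"ay":0,"az":0,"fingers":0},{"x":0,"y":0,"z":-3,"ax":0,"ay":0,"az":0,"fingers":0},{"x":0,"y":0,"z":-3,"ax":0,"ay":0,"az":0,"fingers":0}]' >/dev/null
python3 rep.py|head -3; python3 tilt.py|head -1
```

```text
t 20.6 tcp [ 0.421  -0.2637  0.0429] psi 168.72 tilt 0.0472 F [ 0.1 -1.4 -5.8] M [-0.36  0.13  0.02]
socket xy [ 0.4485 -0.1259] phi -101.28
angle TCP->nut 61.87 r 0.4578 h ang 78.72 Ftan 0.35 Frad -1.35
cost 0.01 tilt(head down) 0.5 u 0.1460 tip [ 0.4493 -0.1219  0.0086] (array([371.21, 240.26]), np.int32(3130)) (array([381.38, 236.07]), np.int32(908))
```

```bash
python3 -m inch '[{"x":0,"y":0,"z":-0.7,"ax":0,"ay":0,"az":0,"fingers":0},{"x":0,"y":0,"z":-1.5,"ax":0,"ay":0,"az":0,"fingers":0},{"x":0,"y":0,"z":-1.5,"ax":0,"ay":0,"az":0,"fingers":0},{"x":0,"y":0,"z":-1.5,"ax":0,"ay":0,"az":0,"fingers":0}]' >/dev/null
python3 rep.py|head -3; python3 tilt.py|head -1
```

```text
t 20.9833 tcp [ 0.4211 -0.2638  0.0415] psi 168.72 tilt 0.047 F [-0.1 -1.9 -3.7] M [-0.76  0.2   0.02]
socket xy [ 0.4486 -0.1261] phi -101.28
angle TCP->nut 61.88 r 0.4579 h ang 78.72 Ftan 0.24 Frad -1.87
cost 0.00 tilt(head down) 0.1 u 0.1458 tip [ 0.4494 -0.1218  0.0084] (array([371.39, 240.22]), np.int32(3121)) (array([381.45, 236.2 ]), np.int32(806))
```

```bash
python3 -m inch '[{"x":0,"y":0,"z":0,"ax":-0.008,"ay":0.0015,"az":0,"fingers":0},{"x":0,"y":0,"z":0,"ax":-0.016,"ay":0.003,"az":0,"fingers":0},{"x":0,"y":0,"z":0,"ax":-0.016,"ay":0.003,"az":0,"fingers":0}]' >/dev/null
python3 rep.py|head -3; python3 tilt.py|head -1
```

```text
t 21.2833 tcp [ 0.421  -0.2636  0.0414] psi 168.74 tilt 0.0302 F [ 0.2 -2.8 -1.5] M [-0.69  0.1  -0.11]
socket xy [ 0.4485 -0.1258] phi -101.26
angle TCP->nut 61.86 r 0.4577 h ang 78.74 Ftan 0.77 Frad -2.7
cost 0.03 tilt(head down) 0.2 u 0.1455 tip [ 0.4493 -0.1216  0.008 ] (array([371.14, 240.4 ]), np.int32(2993)) (array([381.5 , 236.44]), np.int32(790))
```

```bash
python3 -m inch '[{"x":0,"y":0,"z":0,"ax":0,"ay":0,"az":0,"fingers":0.4},{"x":0,"y":0,"z":0,"ax":0,"ay":0,"az":0,"fingers":0.6},{"x":0,"y":0,"z":0,"ax":0,"ay":0,"az":0,"fingers":0.75},{"x":0,"y":0,"z":0,"ax":0,"ay":0,"az":0,"fingers":0.75},{"x":0,"y":0,"z":0,"ax":0,"ay":0,"az":0,"fingers":0.75}]'
python3 tilt.py|head -1
```

```text
time_s: 21.75
ee_pos: [0.421, -0.2634, 0.0413]
eef_rot: [-0.634, 0.773, 0.01, 0.012]
ft_force: [0.3, 1.2, 0.5]
width: 0.051
grip_force: 0.0
cost 0.02 tilt(head down) 0.1 u 0.1451 tip [ 0.4492 -0.1218  0.008 ] (array([371.32, 240.33]), np.int32(2931)) (array([381.58, 236.46]), np.int32(790))
```

```bash
python3 -m inch '[{"x":0,"y":0,"z":0,"ax":0,"ay":0,"az":0,"fingers":0.75},{"x":0,"y":0,"z":15,"ax":0,"ay":0,"az":0,"fingers":0.75},{"x":0,"y":0,"z":40,"ax":0,"ay":0,"az":0,"fingers":0.75},{"x":0,"y":0,"z":75,"ax":0,"ay":0,"az":0,"fingers":0.75},{"x":0,"y":0,"z":115,"ax":0,"ay":0,"az":0,"fingers":0.75},{"x":-20,"y":-30,"z":140,"ax":0,"ay":0,"az":0,"fingers":0.75},{"x":-40,"y":-60,"z":160,"ax":0,"ay":0,"az":0,"fingers":0.75},{"x":-60,"y":-90,"z":170,"ax":0,"ay":0,"az":0,"fingers":0.75}]'
python3 -m inch '[{"x":-24,"y":-33,"z":0,"ax":0,"ay":0,"az":-0.1,"fingers":0.75},{"x":-48,"y":-66,"z":0,"ax":0,"ay":0,"az":-0.2,"fingers":0.75},{"x":-72,"y":-99,"z":0,"ax":0,"ay":0,"az":-0.3,"fingers":0.75},{"x":-96,"y":-132,"z":0,"ax":0,"ay":0,"az":-0.4,"fingers":0.75},{"x":-120,"y":-165,"z":0,"ax":0,"ay":0,"az":-0.5,"fingers":0.75},{"x":-144,"y":-198,"z":0,"ax":0,"ay":0,"az":-0.6,"fingers":0.75},{"x":-144,"y":-198,"z":0,"ax":0,"ay":0,"az":-0.6,"fingers":0.75}]'
python3 - <<'E'
from blob import *
s=cam('scene');im=s['pixels'].astype(np.uint8)[...,::-1].copy();cv2.imwrite('pics/f.png',im)
for r in blobs(im,(358,228,32,24)): print(r)
a=cv2.imread('pics/scene0.png');t=cam('top');tt=t['pixels'].astype(np.uint8)[...,::-1];b=cv2.imread('pics/top0.png')
for n,x,y in(('scene',a,im),('top',b,tt)):
  d=cv2.absdiff(cv2.GaussianBlur(x,(3,3),0),cv2.GaussianBlur(y.copy(),(3,3),0)).max(2)
  k,l,st,ce=cv2.connectedComponentsWithStats((d>60).astype(np.uint8))
  print(n,[tuple(st[i]) for i in range(1,k) if st[i,4]>12])
N=np.array([.6365,.1398])
for c,g in((s,im),(t,tt)):
  g=cv2.cvtColor(g.copy(),cv2.COLOR_BGR2GRAY).astype(np.float32);f=0
  th=np.radians(np.arange(0,360,3))
  for r in(.0155,.017,.0185):
      p=px(c,np.stack([N[0]+r*np.cos(th),N[1]+r*np.sin(th),0*th+.092],-1)).astype(np.float32)
      f=f+np.mean(cv2.remap(g,p[:,0],p[:,1],cv2.INTER_CUBIC).ravel()*np.exp(-6j*th))
  print('slot phase',abs(f),(-np.degrees(np.angle(-f))/6)%60)
E
```

```text
time_s: 22.47
ee_pos: [0.3614, -0.3547, 0.2147]
eef_rot: [-0.635, 0.772, 0.007, 0.013]
ft_force: [1.2, -1.2, -0.2]
width: 0.0653
grip_force: 0.0
time_s: 23.05
ee_pos: [0.2126, -0.5558, 0.2103]
eef_rot: [-0.373, 0.928, 0.006, 0.014]
ft_force: [0.3, 0.5, -0.6]
width: 0.0652
grip_force: 0.0
(array([381.61, 236.38]), np.int32(591))
(array([387.07, 236.14]), np.int32(132))
(array([371.55, 240.4 ]), np.int32(2299))
(array([386.75, 240.85]), np.int32(1748))
(array([378.82, 244.52]), np.int32(1117))
(array([384.64, 248.4 ]), np.int32(3117))
scene [(np.int32(460), np.int32(0), np.int32(7), np.int32(19), np.int32(82)), (np.int32(468), np.int32(0), np.int32(5), np.int32(13), np.int32(38)), (np.int32(530), np.int32(0), np.int32(4), np.int32(12), np.int32(18)), (np.int32(620), np.int32(0), np.int32(8), np.int32(16), np.int32(36)), (np.int32(634), np.int32(0), np.int32(6), np.int32(5), np.int32(30)), (np.int32(624), np.int32(7), np.int32(16), np.int32(46), np.int32(411)), (np.int32(614), np.int32(15), np.int32(13), np.int32(15), np.int32(52)), (np.int32(506), np.int32(16), np.int32(6), np.int32(5)
[... 4040 characters left out ...]
t32(186)), (np.int32(262), np.int32(407), np.int32(21), np.int32(35), np.int32(162)), (np.int32(324), np.int32(410), np.int32(9), np.int32(13), np.int32(27)), (np.int32(576), np.int32(410), np.int32(16), np.int32(15), np.int32(151)), (np.int32(573), np.int32(414), np.int32(59), np.int32(30), np.int32(366)), (np.int32(366), np.int32(421), np.int32(47), np.int32(59), np.int32(815)), (np.int32(445), np.int32(425), np.int32(37), np.int32(55), np.int32(596)), (np.int32(338), np.int32(429), np.int32(28), np.int32(42), np.int32(347)), (np.int32(566), np.int32(441), np.int32(6), np.int32(4), np.int32(15))]
slot phase 85.5074552801657 51.981731308729564
slot phase 28.641044371801836 51.47170403463787
```

```bash
python3 -c "
from plant import robot
print(robot.hand_in())"
```

```text
the job is handed in; nothing more can be done
None
```

I tightened the axle nut clockwise by about 0.64 rad until the wrench broke over at about 2 N m and stopped there; the wrench is back in its tray as found, nothing else on the bench moved, and the job is handed in. The first lift off the nut jammed and tilted the wrench about 14°, but I reseated it and it came off cleanly, and the nut's slots afterwards showed no back-off.

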